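# Fill the kit tub and hold it in the closing fixture

### The job

Pour all six drying canisters from the paper cup into the shallow white tub, then stand the empty cup upright back on the bench, clear of the tub. Then push the tub along the bench, gently and squarely, against the middle of the fixture's sprung plate until the plate is pressed in about half of its travel (about 10 N), leaving the other things on the bench where they are. Finish while holding it there steadily, without letting go, so that a colleague can clip the cover on.

Things in the scene. Friction and masses are not known exactly. Their poses are not given: they have to be found in the camera images.
- cup: open white paper cup, 66 mm high, 65 mm across the rim, 40 mm at the foot, wall 3 mm, in a straight cardboard sleeve 66 mm across (12 to 54 mm up: grip there); holds the six canisters, filled to 40 mm up. Origin at the centre of its underside, z up out of the mouth. 50 g empty, 120 g full. Canisters begin to slide out when the mouth points about 8 degrees below level; 18 degrees below empties it
- can0: one of the six grey plastic drying canisters, a smooth short cylinder 14 mm in diameter and 17 mm long, 12 g; origin at the centre of one flat end, z along its axis. All six start in the cup
- can1: one of the six grey plastic drying canisters, a smooth short cylinder 14 mm in diameter and 17 mm long, 12 g; origin at the centre of one flat end, z along its axis. All six start in the cup
- can2: one of the six grey plastic drying canisters, a smooth short cylinder 14 mm in diameter and 17 mm long, 12 g; origin at the centre of one flat end, z along its axis. All six start in the cup
- can3: one of the six grey plastic drying canisters, a smooth short cylinder 14 mm in diameter and 17 mm long, 12 g; origin at the centre of one flat end, z along its axis. All six start in the cup
- can4: one of the six grey plastic drying canisters, a smooth short cylinder 14 mm in diameter and 17 mm long, 12 g; origin at the centre of one flat end, z along its axis. All six start in the cup
- can5: one of the six grey plastic drying canisters, a smooth short cylinder 14 mm in diameter and 17 mm long, 12 g; origin at the centre of one flat end, z along its axis. All six start in the cup
- tub: shallow white open tub, 140 mm long (its x) by 120 mm wide (its y) by 60 mm high, walls 4 mm, empty at the start, 0.25 to 0.4 kg, loose on the bench; origin at the centre of its underside, z up. Its +x end (a 120 by 60 mm flat wall) faces the sprung plate, 60 to 110 mm short of it and turned by up to 0.25 rad from square; the end to push is its -x end.
- fixture: aluminium closing fixture fixed to the bench, 160 mm wide (its y), 82 mm high, a sprung steel plate in front of an upright bracket; origin on the bench under the bracket, +x is the direction in which the tub is pushed against the plate (level, roughly to the robot's left). Its base reaches from 20 mm in front of the origin to 110 mm behind it
- stop_face (a point): middle of the front face of the sprung plate (face 120 mm wide, from 7 to 57 mm above the bench, square to the fixture's x), 60 mm in front of the fixture's origin when relaxed, 32 mm above the bench; it moves with the plate along the fixture's +x; axes parallel to the fixture's
- stop_plate (a joint): how far the sprung plate is pressed in, in m: 0 relaxed, 0.024 at its hard end stop. Spring of 800 N/m without preload, so 0.012 (half) is about 10 N
- tape_roll: bystander: cardboard tape core, a ring 90 mm across and 24 mm high, lying flat; origin at the centre of its underside
- marker: bystander: black marker pen, 12 mm thick and 130 mm long, lying; origin at the middle of its underside, x along it
- bottle: bystander: clear plastic bottle, 60 mm across and 160 mm high; origin at the centre of its underside
- jar: bystander: white closed jar, 60 mm across and 75 mm high; origin at the centre of its underside
- spatula: bystander: spatula 200 mm long, lying; origin on its underside, x along it
- deep_tub: bystander: white open tub, square and deep, 100 by 100 by 100 mm; origin at the centre of its underside
There are look-alikes about, which are no part of the job. What is shaped like the tub but purple is not meant. Leave any pink look-alike of the fixture alone.

How it is judged:
On the way, in this order (a step that is already met when the one before it is completed fails the run):
1. all six canisters lie in the shallow tub, while the sprung plate is still relaxed (x of can0 in the frame of tub between -0.068 and 0.068 m and y of can0 in the frame of tub between -0.058 and 0.058 m and z of can0 in the frame of tub between -0.003 and 0.06 m and x of can1 in the frame of tub between -0.068 and 0.068 m and y of can1 in the frame of tub between -0.058 and 0.058 m and z of can1 in the frame of tub between -0.003 and 0.06 m and x of can2 in the frame of tub between -0.068 and 0.068 m and y of can2 in the frame of tub between -0.058 and 0.058 m and z of can2 in the frame of tub between -0.003 and 0.06 m and x of can3 in the frame of tub between -0.068 and 0.068 m and y of can3 in the frame of tub between -0.058 and 0.058 m and z of can3 in the frame of tub between -0.003 and 0.06 m and x of can4 in the frame of tub between -0.068 and 0.068 m and y of can4 in the frame of tub between -0.058 and 0.058 m and z of can4 in the frame of tub between -0.003 and 0.06 m and x of can5 in the frame of tub between -0.068 and 0.068 m and y of can5 in the frame of tub between -0.058 and 0.058 m and z of can5 in the frame of tub between -0.003 and 0.06 m and value of joint stop_plate below 0.003 m), for 0.2 s.
2. the empty cup stands upright on the bench, let go (height (world z) of cup below 0.006 m and angle between cup's own z axis and vertical below 0.1 rad and linear speed of cup below 0.02 m/s and contact force between each of the fingers, the arm and cup below 0.1 N and contact force between cup and tub below 0.1 N), for 0.2 s.
3. the tub is pressed squarely against the sprung plate within the force band, held steadily (contact force between tub and fixture between 6 and 14 N and value of joint stop_plate between 0.007 and 0.0175 m and angle between the x axis of tub and the x axis of fixture, either way round below 0.09 rad and y of tub in the frame of fixture between -0.03 and 0.03 m and angle between tub's own z axis and vertical below 0.06 rad and height (world z) of tub below 0.006 m and linear speed of tub below 0.01 m/s and contact force between any of the fingers, the arm and tub above 3 N), for 0.5 s.
At the end, for the whole second after the job is handed in: Robot holds the tub against the sprung plate: 6 to 14 N, plate in 7 to 17.5 mm, tub flat, still, square within 0.09 rad and within 30 mm of the fixture's middle line; all six canisters in the tub; cup upright on the bench, touched by neither robot nor tub (all of step 2 and all of step 3 and x of can0 in the frame of tub between -0.068 and 0.068 m and y of can0 in the frame of tub between -0.058 and 0.058 m and z of can0 in the frame of tub between -0.003 and 0.06 m and x of can1 in the frame of tub between -0.068 and 0.068 m and y of can1 in the frame of tub between -0.058 and 0.058 m and z of can1 in the frame of tub between -0.003 and 0.06 m and x of can2 in the frame of tub between -0.068 and 0.068 m and y of can2 in the frame of tub between -0.058 and 0.058 m and z of can2 in the frame of tub between -0.003 and 0.06 m and x of can3 in the frame of tub between -0.068 and 0.068 m and y of can3 in the frame of tub between -0.058 and 0.058 m and z of can3 in the frame of tub between -0.003 and 0.06 m and x of can4 in the frame of tub between -0.068 and 0.068 m and y of can4 in the frame of tub between -0.058 and 0.058 m and z of can4 in the frame of tub between -0.003 and 0.06 m and x of can5 in the frame of tub between -0.068 and 0.068 m and y of can5 in the frame of tub between -0.058 and 0.058 m and z of can5 in the frame of tub between -0.003 and 0.06 m); the arm keeps its last pose, push and grip.
It fails at once if the tub is rammed against the fixture (over 25 N) (contact force between tub and fixture above 25 N).
It fails at once if a bystander is shifted by more than 40 mm (distance of any of tape_roll, marker, bottle, jar, spatula, deep_tub from where it was at the start of the episode above 0.04 m).
It also fails if it takes over 72 s, if anything falls off the work surface, if the arm or the gripper's body presses on something with over 40 N, if the wrist force passes 120 N, or if a joint passes its speed limit or range.

### The arm

A 6-joint arm with a two-finger parallel gripper is mounted at the origin on the work surface. World frame = base frame: x ahead of the robot, y to its left, z up, the work surface at z = 0. Lengths are in m, angles in rad, forces in N, time in s.
With the tool pointing down it reaches from about 0.275 to 0.775 m from the base axis. Payload 14.6 kg.
Tool frame: the origin (TCP) lies between the finger pads; the fingertips stand 19 mm ahead of it and the grasp point (between the pads) is the TCP (ctrl.tips_ahead is the distance from the TCP to the fingertips, in m); z points along the fingers, y is the line along which they close (so a half turn about z gives the same grasp; the last joint's range is limited). The gripper opens to 85 mm and grips with 20 to 120 N. Pads are 22 mm wide; open, the fingers measure 114 mm over their backs; the gripper's body (76 mm by 85 mm) begins 54 mm behind the grasp point. The pads swing forward as they close: fully open they stand 13 mm farther back than shut.
Start: joints at [-1.48, 0.263, -0.048, 1.259, 0, 1.415], TCP at [0.128, -0.509, 0.25] pointing down, gripper open.
Joint ranges: [-2.65, 2.65], [-0.89, 1.7], [-1.18, 1.37], [-2.13, 2.11], [-1.35, 1.29], [-3.14, 3.14]. Speed limits (rad/s): [1.89, 1.89, 2.57, 2.79, 3.14, 3.14].

### API

Orientations are given as a rotation vector (axis times angle).
In Python, from station import ctrl gives the robot as it stands. The module is installed in compiled form; this text tells all that it offers.
- The arm moves only by the tool step_arm, never from a script. Its argument "commands" is a list of rows, each a list of 2 entries, a list of its own where there are three numbers: the shift along the tool's x, y, z as a fraction of full scale, then the turn about the tool's z as a fraction of full scale. In form: [[[dx, dy, dz], spin], ...]. A call has 1 to 12 rows; each row shifts and turns the commanded pose from where the row before left it, along the tool's axes as they then stand; what a row does not reach is not made up. Full scale, the value 1, is 200 mm for a shift and 30 degrees for a turn. A row lasts 1/10 s, in which the tool goes at most 50 mm and 8.59 degrees, less where a joint would pass 70% of its speed; a pose out of reach is approached as far as the arm can. A call with a number of a shift or a turn outside -1 to 1 is refused whole. A call with a gripper value outside its range is refused whole. "claw" is the finger opening in mm, from 0 to 85.4, set as the call begins (left out, the last holds). The fingers move at their own pace and stop on an object; "grip_force" is the grip in N (left out, the last holds). Time passes only in rows, so rows that do not move let the fingers close. It gives the time, the measured TCP pose, the force, the opening and the grip force at its end, in the units of the state.
- ctrl.state(): the state, without advancing time (a new reading comes with each control period).
- ctrl.snapshot(name): name is "scene" or "top" or "wrist"; returns a dict with "image" (480x640x3 uint8, blue, green, red), "range_z" (480x640 float32, m along the optical axis (not along the pixel's ray), 0 where there is no reading), "fx", "fy", "cx", "cy" (pixels), "R" (3x3) and "t" (3): a world point X has camera coordinates R X + t. Camera axes: x right, y down, z forward; pixel columns grow to the right and rows downward; lengths in m; the calibration is good to about 2 mm. A picture is of the moment at which its call begins.
- ctrl.job_done(): hands the job in; it is judged then, once.
The state is a dict: "t": time; "joints": joint angles; "qd": joint speeds; "joint_torque": joint torques, N m; "eef_pos": TCP position; "tool_rot": TCP orientation; "contact_force": force on the tool from outside, world axes, zero at the start; "wrist_torque": the same for the moment, N m; "width": finger opening in m; "grasp_force": force on a finger pad.
Only numpy, scipy, OpenCV 4.12 (cv2) and the standard library are available. Lean on these libraries where they do the work, as an engineer would, in place of code of your own. Each camera call takes 0.05 s, during which the arm holds its last target. There are 200 camera calls.

## Working session

There is one attempt and no reset: what is moved stays moved. The work goes in short steps, Python scripts to look and compute and a tool call to move; the robot and the scene stay as the last step left them, time stands still between calls to the robot, and variables do not carry over. Pictures are saved under pics/ and viewed, at most 10 in all, crops included, and the job is handed in when it is done.

Besides the shell and the picture viewer there is one more tool, called after "Emit:" by a JSON object that holds its "api" and its "payload". step_arm: Moves the arm, as the interface text tells. Its arguments: {"type":"object","properties":{"commands":{"type":"array","items":{"type":"array"}},"claw":{"type":"number"},"grip_force":{"type":"number"}},"required":["commands"]}

```bash
mkdir -p pics
cat > h.py <<'E'
import numpy as np, cv2
from station import ctrl
from scipy.spatial.transform import Rotation as Ro
def snap(n,f=None):
    s=ctrl.snapshot(n)
    if f: cv2.imwrite('pics/'+f,s['image'])
    np.savez('last_'+n,**s); return s
def cloud(s):
    z=s['range_z']; v,u=np.mgrid[0:480,0:640]
    C=np.stack([(u-s['cx'])/s['fx']*z,(v-s['cy'])/s['fy']*z,z],-1)
    return (C-s['t'])@s['R']
E
python3 - <<'E'
from h import *
st=ctrl.state(); print(st)
s=snap('scene','scene0.png');t=snap('top','top0.png')
print(t['R'],t['t'],t['fx'])
E
```

```text
{'t': 0.0, 'joints': array([-1.48032240e+00,  2.63540529e-01, -4.88859754e-02,  1.25943120e+00,
       -5.04677862e-06,  1.41548310e+00]), 'qd': array([-1.91777551e-04, -6.17053590e-05, -1.19362146e-04, -2.45536107e-04,
        2.78934770e-04, -1.32301386e-03]), 'joint_torque': array([ 6.12032731e-03, -6.37610292e+01,  3.84566081e+01,  1.37572037e-02,
        1.33354415e-04, -9.25449797e-06]), 'eef_pos': array([ 0.12770764, -0.5089805 ,  0.24983467]), 'tool_rot': array([-3.11684604e+00, -3.84980414e-01, -4.61021908e-05]), 'contact_force': array([-0.58894378,  0.09610398, -0.34109737]), 'wrist_torque': array([-0.03641821,  0.01121636,  0.04501677]), 'grasp_force': 0.0, 'width': 0.0857515083575369}
[[-0.01148465 -0.99992747 -0.00362619]
 [-0.99578535  0.01176693 -0.09095643]
 [ 0.0909925   0.00256631 -0.99584827]] [0.01793309 0.52678884 1.02071514] 506.92614400666815
```

View pics/scene0.png

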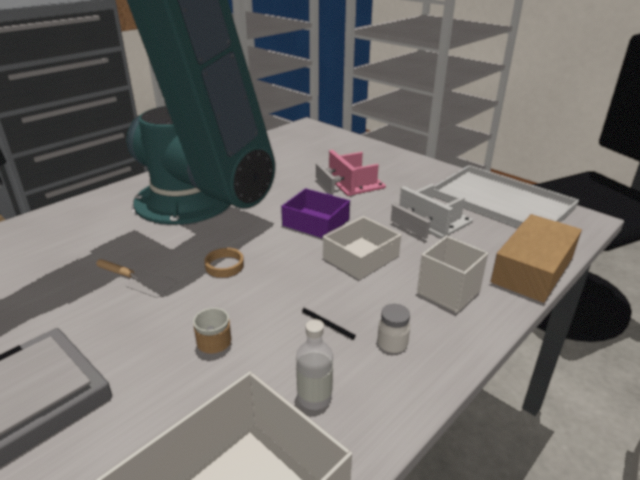

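View pics/top0.png

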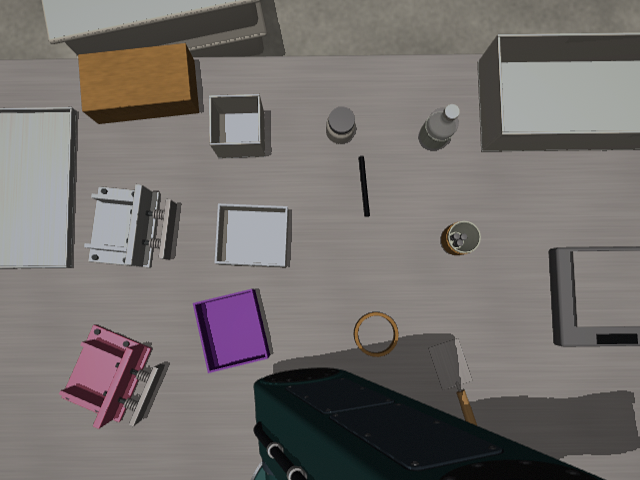

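The top view shows the cup at (461,238), tub at (253,236), fixture plate at (172,228), marker at (364,186), tape at (376,334), and jar, bottle and deep tub along the far row. The tool can't be tilted directly, so I'll measure first and then check how the arm behaves at the edge of its reach.

Run:
```python
from h import *
s=dict(np.load('last_top.npz')); P=cloud(s)
print('cam',-s['R'].T@s['t'])
def reg(n,u0,v0,u1,v1,zl,zh):
    q=P[v0:v1,u0:u1].reshape(-1,3); q=q[(q[:,2]>zl)&(q[:,2]<zh)]
    xy=q[:,:2].astype(np.float32); r=cv2.minAreaRect(xy)
    print(n,len(q),'rect',np.round(r[0],4),np.round(r[1],4),round(r[2],1),'min',xy.min(0).round(3),'max',xy.max(0).round(3),'zmax',q[:,2].max().round(4))
    return q
reg('bench',300,220,340,260,-.1,.1)
reg('cup rim',430,210,495,265,.055,.075)
reg('tub rim',205,195,300,275,.052,.068)
reg('purple',185,280,280,380,.052,.068)
reg('plate',160,190,185,265,.045,.075)
reg('plate+br',80,175,185,275,.03,.1)
reg('bracket top',80,175,185,275,.075,.1)
reg('base',80,175,160,275,.003,.02)
reg('marker',350,145,380,225,.006,.02)
reg('jar',320,95,360,150,.06,.09)
reg('bottle',415,95,470,150,.03,.2)
reg('deep',200,85,275,160,.09,.11)
reg('tape',345,300,405,365,.018,.03)
reg('spat',425,330,480,430,.004,.06)
reg('tray r',545,240,640,350,.01,.2)
reg('bin r',470,30,640,155,.01,.3)
print(Ro.from_rotvec(ctrl.state()['tool_rot']).as_matrix().round(3))
```

```text
cam [0.43189714 0.00911364 1.06445727]
bench 1597 rect [ 0.5448 -0.0135] [0.0827 0.0836] 89.3 min [ 0.503 -0.055] max [0.587 0.028] zmax 0.0063
cup rim 293 rect [ 0.5406 -0.2973] [0.0641 0.0647] 69.1 min [ 0.508 -0.33 ] max [ 0.572 -0.266] zmax 0.0718
tub rim 601 rect [0.551  0.1249] [0.1402 0.1203] 87.0 min [0.488 0.052] max [0.614 0.198] zmax 0.0665
purple 650 rect [0.3617 0.1667] [0.1402 0.1209] 13.0 min [0.281 0.093] max [0.441 0.24 ] zmax 0.0658
plate 386 rect [0.566  0.3032] [0.0215 0.1192] 83.9 min [0.506 0.286] max [0.625 0.311] zmax 0.0622
plate+br 2520 rect [0.573  0.3702] [0.1581 0.1592] 84.7 min [0.492 0.286] max [0.651 0.453] zmax 0.0879
bracket top 644 rect [0.5716 0.3527] [0.016  0.1591] 83.7 min [0.492 0.337] max [0.651 0.368] zmax 0.0879
base 2956 rect [0.5822 0.4083] [0.213  0.1684] 0.2 min [0.476 0.324] max [0.688 0.493] zmax 0.02
marker 337 rect [ 0.6605 -0.1187] [0.0588 0.1624] 81.8 min [ 0.584 -0.141] max [ 0.741 -0.078] zmax 0.0181
jar 576 rect [ 0.7796 -0.0586] [0.0519 0.0525] 58.9 min [ 0.753 -0.085] max [ 0.808 -0.032] zmax 0.0805
bottle 1164 rect [ 0.7582 -0.2528] [0.0598 0.0524] 56.2 min [ 0.731 -0.285] max [ 0.789 -0.226] zmax 0.1656
deep 592 rect [0.7741 0.1526] [0.102  0.1006] 1.0 min [0.722 0.102] max [0.825 0.203] zmax 0.106
tape 470 rect [ 0.348  -0.1248] [0.0889 0.0886] 67.8 min [ 0.304 -0.17 ] max [ 0.392 -0.08 ] zmax 0.0298
spat 916 rect [ 0.2602 -0.2807] [0.1114 0.1856] 87.7 min [ 0.166 -0.339] max [ 0.353 -0.226] zmax 0.0246
tray r 8709 rect [ 0.4211 -0.5744] [0.1734 0.1998] 89.9 min [ 0.321 -0.661] max [ 0.521 -0.488] zmax 0.064
bin r 8754 rect [ 0.8304 -0.5322] [0.3465 0.2027] 89.9 min [ 0.729 -0.706] max [ 0.932 -0.359] zmax 0.126
[[ 0.97   0.243 -0.   ]
 [ 0.243 -0.97   0.001]
 [ 0.    -0.001 -1.   ]]
```

Emit:
{"api": "step_arm", "payload": {"commands": [[[0, 0, -0.25], 0], [[0, 0, -0.25], 0], [[0, 0, -0.25], 0], [[0, 0, -0.25], 0], [[0, 0, -0.25], 0], [[0, 0, -0.25], 0], [[0, 0, -0.25], 0], [[0, 0, -0.25], 0]]}}

```text
t: 0.9
eef_pos: [0.1212, -0.4845, 0.5583]
tool_rot: [3.045, 0.376, 0.001]
contact_force: [-0.4, -0.2, -0.1]
width: 0.0854
grasp_force: 0.0
```

Emit:
{"api": "step_arm", "payload": {"commands": [[[0, 0, -0.25], 0], [[0, 0, -0.25], 0], [[0, 0, -0.25], 0], [[0, 0, -0.25], 0], [[0, 0, -0.25], 0], [[0, 0, -0.25], 0]]}}

```text
t: 1.5
eef_pos: [0.1051, -0.3936, 0.6476]
tool_rot: [2.851, 0.352, -0.006]
contact_force: [0.6, 0.0, -0.8]
width: 0.0853
grasp_force: 0.0
```

Run:
```python
from h import *
s=ctrl.state(); print(s['joints'].round(4),s['eef_pos'].round(4)); print(Ro.from_rotvec(s['tool_rot']).as_matrix().round(3))
```

```text
[-1.5207  0.1233  0.9306  2.109   0.0153  1.3776] [ 0.1051 -0.3936  0.6476]
[[ 0.971  0.239  0.029]
 [ 0.238 -0.934 -0.265]
 [-0.037  0.264 -0.964]]
```

Raising past the reach limit tilts the tool outward, and the tilt is retained. I can tilt the tool near level, grip the cup from the side, and pour by spinning. First I swing toward +x.

Emit:
{"api": "step_arm", "payload": {"commands": [[[0.1, -0.06, 0.08], 0], [[0.18, -0.11, 0.04], 0], [[0.18, -0.11, 0.03], 0], [[0.18, -0.11, 0.03], 0], [[0.18, -0.11, 0.03], 0], [[0.18, -0.11, 0.03], 0], [[0.18, -0.11, 0.03], 0], [[0.18, -0.11, 0.03], 0], [[0.18, -0.11, 0.03], 0], [[0.18, -0.11, 0.03], 0], [[0.18, -0.11, 0.03], 0], [[0.18, -0.11, 0.03], 0]]}}

```text
t: 2.7
eef_pos: [0.451, -0.0788, 0.4839]
tool_rot: [2.851, 0.353, -0.006]
contact_force: [-0.1, -1.1, -0.3]
width: 0.0855
grasp_force: 0.0
```

```bash
cat > st.py <<'E'
from h import *
s=ctrl.state(); print(round(s['t'],2),'j',s['joints'].round(3),'p',s['eef_pos'].round(4)); print(Ro.from_rotvec(s['tool_rot']).as_matrix().round(3))
print('F',s['contact_force'].round(2),'w',round(s['width'],4),'g',s['grasp_force'])
E
python3 st.py
```

```text
2.7 j [-0.203  0.138  0.399  1.747 -0.255  2.682] p [ 0.451  -0.0788  0.4839]
[[ 0.97   0.24   0.028]
 [ 0.239 -0.935 -0.264]
 [-0.037  0.263 -0.964]]
F [-0.11 -1.13 -0.26] w 0.0855 g 0.0
```

Emit:
{"api": "step_arm", "payload": {"commands": [[[0, 0, 0], -0.28], [[0, 0, 0], -0.28], [[0, 0, 0], -0.28], [[0, 0, 0], -0.28], [[0, 0, 0], -0.28], [[0, 0, 0], -0.28], [[0, 0, 0], -0.28], [[0, 0, 0], -0.28], [[0, 0, 0], -0.28], [[0, 0, 0], -0.28], [[0, 0, 0], -0.28], [[0, 0, 0], -0.28]]}}

```text
t: 3.9
eef_pos: [0.45, -0.0804, 0.4844]
tool_rot: [1.585, 2.498, -0.312]
contact_force: [0.0, 0.3, 0.1]
width: 0.0854
grasp_force: 0.0
```

```bash
python3 st.py
```

```text
3.9 j [-0.208  0.137  0.398  1.748 -0.255  0.912] p [ 0.45   -0.0804  0.4844]
[[-0.422  0.906  0.028]
 [ 0.871  0.414 -0.263]
 [-0.25  -0.087 -0.964]]
F [0.  0.3 0.1] w 0.0854 g 0.0
```

Emit:
{"api": "step_arm", "payload": {"commands": [[[0, 0, -0.25], -0.25], [[0, 0, -0.25], -0.25], [[0, 0, -0.25], -0.25], [[0, 0, -0.25], -0.25], [[0, 0, -0.25], -0.25], [[0, 0, -0.25], -0.25], [[0, 0, -0.25], -0.25], [[0, 0, -0.25], -0.25], [[0, 0, -0.25], -0.25], [[0, 0, -0.25], 0], [[0, 0, -0.25], 0], [[0, 0, -0.25], 0]]}}

```text
t: 5.1
eef_pos: [0.3227, 0.0039, 0.6951]
tool_rot: [-0.033, 2.756, -0.434]
contact_force: [-1.3, 0.3, 0.7]
width: 0.0855
grasp_force: 0.0
```

```bash
python3 st.py
```

```text
5.1 j [ 0.005 -0.012  0.892  2.109 -0.3   -0.075] p [0.3227 0.0039 0.6951]
[[-0.939  0.031  0.343]
 [-0.076  0.953 -0.294]
 [-0.336 -0.302 -0.892]]
F [-1.29  0.32  0.73] w 0.0855 g 0.0
```

Emit:
{"api": "step_arm", "payload": {"commands": [[[0, -0.07, -0.23], 0], [[0, -0.07, -0.23], 0], [[0, -0.07, -0.23], 0], [[0, -0.07, -0.23], 0], [[0, -0.07, -0.23], 0], [[-0.03, -0.07, -0.22], 0], [[-0.03, -0.07, -0.22], 0], [[-0.03, -0.07, -0.22], 0]]}}

```text
t: 5.9
eef_pos: [0.2193, -0.032, 0.7906]
tool_rot: [-0.052, 2.49, -0.552]
contact_force: [0.9, 0.4, -0.2]
width: 0.0856
grasp_force: 0.0
```

```bash
python3 st.py
```

```text
5.9 j [-0.201 -0.186  1.044  2.109 -0.261 -0.337] p [ 0.2193 -0.032   0.7906]
[[-0.83   0.084  0.552]
 [-0.157  0.913 -0.376]
 [-0.536 -0.398 -0.745]]
F [ 0.89  0.41 -0.17] w 0.0856 g 0.0
```

Emit:
{"api": "step_arm", "payload": {"commands": [[[-0.03, -0.05, -0.23], 0], [[-0.03, -0.05, -0.23], 0], [[-0.03, -0.05, -0.23], 0], [[-0.03, -0.05, -0.23], 0], [[-0.05, -0.05, -0.23], 0], [[-0.05, -0.05, -0.23], 0]]}}

```text
t: 6.5
eef_pos: [0.1435, -0.0161, 0.8659]
tool_rot: [-0.093, 2.237, -0.699]
contact_force: [-0.1, -1.0, -0.8]
width: 0.0853
grasp_force: 0.0
```

```bash
python3 st.py
```

```text
6.5 j [-0.383 -0.285  1.236  2.109 -0.16  -0.552] p [ 0.1435 -0.0161  0.8659]
[[-0.696  0.149  0.702]
 [-0.277  0.846 -0.455]
 [-0.662 -0.511 -0.548]]
F [-0.13 -0.99 -0.75] w 0.0853 g 0.0
```

Emit:
{"api": "step_arm", "payload": {"commands": [[[-0.05, -0.03, -0.24], 0], [[-0.05, -0.03, -0.24], 0], [[-0.05, -0.03, -0.24], 0], [[-0.05, -0.03, -0.24], 0], [[-0.05, -0.03, -0.24], 0]]}}

```text
t: 7.0
eef_pos: [0.0436, 0.039, 0.8774]
tool_rot: [-0.097, 2.077, -0.762]
contact_force: [-0.3, -0.1, 0.2]
width: 0.0853
grasp_force: 0.0
```

```bash
python3 st.py
```

```text
7.0 j [-0.444 -0.451  1.232  2.109 -0.102 -0.603] p [0.0436 0.039  0.8774]
[[-0.597  0.21   0.774]
 [-0.341  0.808 -0.481]
 [-0.726 -0.551 -0.411]]
F [-0.3  -0.1   0.19] w 0.0853 g 0.0
```

```bash
cat > fk.py <<'E'
from h import *
from scipy.optimize import least_squares
D=[([-1.4803,.26354,-.04889,1.25943,0,1.41548],[.1277,-.50898,.24983]),([-1.5207,.1233,.9306,2.109,.0153,1.3776],[.1051,-.3936,.6476]),
([-.203,.138,.399,1.747,-.255,2.682],[.451,-.0788,.4839]),([.005,-.012,.892,2.109,-.3,-.075],[.3227,.0039,.6951]),([-.201,-.186,1.044,2.109,-.261,-.337],[.2193,-.032,.7906]),
([-.383,-.285,1.236,2.109,-.16,-.552],[.1435,-.0161,.8659]),([-.444,-.451,1.232,2.109,-.102,-.603],[.0436,.039,.8774])]
rv=lambda a,ax: Ro.from_rotvec(np.array(ax)*a)
def fk(q,p,sg=1):
    h,a,L1,b,L2,c,L3=p  # c: offset between j4 and j5 axes
    R1=rv(q[0],[0,0,1]);R2=R1*rv(q[1],[0,1,0]);R3=R2*rv(-q[2],[0,1,0]);R4=R3*rv(q[3],[0,1,0]);R5=R4*rv(sg*q[4],[0,0,1])
    x=np.array([0,0,h])+R1.apply([a,0,0])+R2.apply([0,0,L1])+R3.apply([L2,0,b])+R4.apply([c,0,0])+R5.apply([L3,0,0])
    return x,R5
if __name__=='__main__':
  for sg in(1,-1):
    r=least_squares(lambda p:np.ravel([fk(q,p,sg)[0]-x for q,x in D]+[[1e-3*(p[5]-.1),1e-3*p[1],1e-3*p[3]]]),[.2,0,.4,0,.3,.1,.15])
    print(sg,r.x.round(4),abs(r.fun).max()); print(fk(D[-1][0],r.x,sg)[1].as_matrix()[:,0].round(3))
E
python3 fk.py
```

```text
1 [ 1.733e-01 -4.000e-04  5.594e-01  5.490e-02  3.755e-01  4.646e-01
 -6.750e-02] 0.08640535639620678
[ 0.774 -0.481 -0.411]
-1 [ 1.673e-01 -2.000e-04  5.689e-01  5.310e-02  3.730e-01  3.295e-01
  7.120e-02] 0.08636676897319873
[ 0.862 -0.297 -0.411]
```

```bash
sed -i 's/h,a,L1,b,L2,c,L3=p.*/h,a,L1,b,L2,c,L3,d=p/; s/R1.apply(\[a,0,0\])/R1.apply([a,d,0])/; s/\.1,\.15\])/.1,.15,.08])/' fk.py
cat >> fk.py <<'E'
  P=least_squares(lambda p:np.ravel([fk(q,p)[0]-x for q,x in D]+[[1e-3*(p[5]-.1),1e-3*p[1],1e-3*p[3]]]),[.2,0,.4,0,.3,.1,.15,.08]).x
  zt=np.array([.774,-.481,-.411])
  lo=[-2.65,-.89,-1.18,-2.13,-1.35];hi=[2.65,1.7,1.37,2.11,1.29]
  for n,x in [('pre',(.44,-.235,.093)),('grasp',(.541,-.298,.04)),('lift',(.541,-.298,.16)),('pour',(.55,.09,.15)),('mid',(.3,-.1,.5)),('mid2',(.35,-.15,.3))]:
    best=min((least_squares(lambda q:np.r_[fk(q,P)[0]-x,.3*(fk(q,P)[1].as_matrix()[:,0]-zt)],q0,bounds=(lo,hi)) for q0 in ([-.4,-.4,-.5,1,0],[-.4,.3,.3,1,-.3])),key=lambda r:r.cost)
    print(n,best.x.round(2),best.cost.round(6))
E
python3 fk.py
```

```text
1 [ 0.1588 -0.      0.5823  0.0505  0.3695  0.1389  0.2668  0.0812] 0.0001886018519834387
[ 0.774 -0.481 -0.411]
-1 [ 1.816e-01 -6.000e-04  5.464e-01  5.740e-02  3.789e-01  6.495e-01
 -2.573e-01  7.970e-02] 0.01156953682190176
[ 0.862 -0.297 -0.411]
pre [-0.7   0.12 -1.18 -0.6   0.11] 0.004888
grasp [-0.66  0.6  -1.18 -1.22  0.08] 0.001502
lift [-0.68  0.31 -1.18 -1.01  0.11] 0.000155
pour [ 0.37  0.35 -1.12 -0.83 -0.81] 0.0
mid [-0.69 -0.82 -0.65  0.6   0.12] 0.0
mid2 [-0.75 -0.63 -1.18 -0.1   0.17] 2.7e-05
```

```bash
cat >> fk.py <<'E'
  np.save('P.npy',P); print('scan')
  def ik(x,zt):
    return min((least_squares(lambda q:np.r_[fk(q,P)[0]-x,.3*(fk(q,P)[1].as_matrix()[:,0]-zt)],q0,bounds=(lo,hi)) for q0 in ([-.4,.4,-.8,-.5,0],[-.8,.4,-.8,-.5,1],[0.2,.4,-.8,-.5,-1])),key=lambda r:r.cost)
  for al in (18,24,30):
    for az in range(-100,101,10):
      a,b=np.radians([al,az]); z=np.array([np.cos(a)*np.cos(b),np.cos(a)*np.sin(b),-np.sin(a)])
      C=np.array([.541,-.298,.042]); R=[ik(x,z) for x in (C,C-.11*z,C+[0,0,.12],(.55,.1,.16))]
      e=[1e3*np.sqrt(2*r.cost) for r in R]
      if max(e[0],e[2],e[3])<8: print(al,az,np.round(e,0),R[0].x.round(2),R[3].x.round(2))
E
python3 fk.py | sed -n '/scan/,$p'
```

```text
scan
18 -100 [0. 0. 0. 0.] [-0.22  0.73 -0.49  0.21 -1.25] [ 0.41  0.96  0.32  1.97 -0.91]
18 -90 [0. 0. 0. 0.] [-0.23  0.7  -0.79 -0.54 -1.18] [ 0.45  0.88  0.16  1.78 -1.03]
18 -80 [0. 0. 0. 0.] [-0.26  0.76 -1.   -1.1  -1.04] [ 0.47  0.78 -0.02  1.51 -1.14]
18 -70 [0. 4. 0. 0.] [-0.31  0.84 -1.15 -1.5  -0.85] [ 0.49  0.64 -0.24  1.09 -1.23]
18 50 [0. 0. 0. 0.] [-1.05  0.94 -0.05  1.39  1.11] [-0.44  0.34 -1.06 -0.49  1.17]
18 60 [0. 0. 0. 0.] [-1.02  1.03  0.15  1.66  0.99] [-0.46  0.38 -0.79  0.21  1.25]
18 70 [0. 3. 0. 0.] [-0.98  1.11  0.33  1.86  0.87] [-0.46  0.52 -0.51  0.87  1.24]
24 -100 [0. 0. 0. 0.] [-0.24  0.69 -0.48  0.26 -1.15] [ 0.4   0.89  0.29  1.85 -0.87]
24 -90 [0. 0. 0. 0.] [-0.25  0.64 -0.73 -0.31 -1.09] [ 0.43  0.8   0.13  1.65 -0.98]
24 -80 [0. 0. 0. 0.] [-0.28  0.66 -0.94 -0.8  -0.96] [ 0.46  0.7  -0.06  1.37 -1.07]
24 -70 [0. 0. 0. 0.] [-0.33  0.7  -1.1  -1.18 -0.79] [ 0.47  0.58 -0.27  0.99 -1.14]
24 40 [0. 0. 0. 0.] [-1.05  0.76 -0.31  0.87  1.12] [-0.38  0.26 -1.16 -0.67  0.93]
24 50 [0. 0. 0. 0.] [-1.03  0.86 -0.1   1.24  1.04] [-0.42  0.27 -0.97 -0.22 
[... 580 characters left out ...]
0.53 -0.28  0.94 -1.04]
30 -60 [0. 8. 0. 0.] [-0.41  0.63 -1.15 -1.16 -0.54] [ 0.45  0.42 -0.49  0.54 -1.04]
30 30 [0. 0. 0. 0.] [-1.03  0.61 -0.56  0.38  1.05] [-0.28  0.18 -1.17 -0.66  0.67]
30 40 [0. 0. 0. 0.] [-1.03  0.7  -0.34  0.79  1.03] [-0.35  0.19 -1.05 -0.38  0.85]
30 50 [0. 0. 0. 0.] [-1.01  0.8  -0.14  1.13  0.97] [-0.39  0.22 -0.9  -0.03  0.97]
30 60 [0. 0. 0. 0.] [-0.99  0.89  0.05  1.39  0.89] [-0.41  0.3  -0.71  0.37  1.04]
30 70 [0. 0. 0. 0.] [-0.96  0.97  0.22  1.6   0.79] [-0.41  0.4  -0.51  0.76  1.04]
30 80 [0. 0. 0. 0.] [-0.92  1.05  0.39  1.78  0.69] [-0.4   0.51 -0.33  1.1   1.  ]
30 90 [ 0. 30.  6.  0.] [-0.88  1.12  0.56  1.94  0.58] [-0.38  0.62 -0.16  1.36  0.94]
```

```bash
cat > sim.py <<'E'
from fk import *
P=np.load('P.npy')
lo=np.array([-2.65,-.89,-1.18,-2.13,-1.35,-3.14]);hi=np.array([2.65,1.7,1.37,2.11,1.29,3.14]);lim=.07*np.array([1.89,1.89,2.57,2.79,3.14,3.14])
q0=np.array([-1.48032,.26354,-.048886,1.259431,0,1.415483])
sg6=-1
def base(q): x,R=fk(q,P); return x,R*rv(sg6*q[5],[1,0,0])
T=base(q0)[1].inv()*Ro.from_rotvec([-3.11684604,-.384980414,-4.6e-5])
def FK(q): x,R=base(q); return x,R*T
W=.1
def step(q,row,w=None):
    w=w or W
    x,R=FK(q); d=np.array(row[0])*.2; n=np.linalg.norm(d); d=d*min(1,.05/n) if n>0 else d
    a=np.clip(row[1]*np.radians(30),-.15,.15); xt=x+R.apply(d); Rt=R*rv(a,[0,0,1])
    def f(p): y,S=FK(p); return np.r_[y-xt,w*(Rt.inv()*S).as_rotvec()]
    l=np.maximum(lo,q-lim);h=np.minimum(hi,q+lim)
    return least_squares(f,np.clip(q,l+1e-6,h-1e-6),bounds=(l,h)).x
def run(q,rows,w=None):
    for r in rows: q=step(q,r,w)
    return q
def show(q):
    x,R=FK(q);M=R.as_matrix();z=M[:,2]
    print('j',q.round(3),'p',x.round(3),'az %.1f al %.1f'%(np.degrees(np.arctan2(z[1],z[0])),np.degrees(np.arcsin(-z[2]))),'x',M[:,0].round(2),'y',M[:,1].round(2))
E
cat > t1.py <<'E'
from sim import *
for sg in (1,-1):
    import sim; sim.sg6=sg; sim.T=sim.base(q0)[1].inv()*Ro.from_rotvec([-3.11684604,-.384980414,-4.6e-5])
    print(sg, FK(np.array([-.444,-.451,1.232,2.109,-.102,-.603]))[1].as_matrix().round(3).tolist())
    if abs(FK(np.array([-.444,-.451,1.232,2.109,-.102,-.603]))[1].as_matrix()[0,1]-.21)<.02: break
J=[[[[0,0,-.25],0]]*8,[[[0,0,-.25],0]]*6,[[[.1,-.06,.08],0],[[.18,-.11,.04],0]]+[[[.18,-.11,.03],0]]*10,[[[0,0,0],-.28]]*12,[[[0,0,-.25],-.25]]*9+[[[0,0,-.25],0]]*3,
[[[0,-.07,-.23],0]]*5+[[[-.03,-.07,-.22],0]]*3,[[[-.03,-.05,-.23],0]]*4+[[[-.05,-.05,-.23],0]]*2,[[[-.05,-.03,-.24],0]]*5]
for w in (.1,.3,1):
    q=q0; print('w',w)
    for r in J: q=run(q,r,w); show(q)
E
python3 t1.py
```

```text
1 [[-0.597, 0.209, 0.774], [-0.341, 0.808, -0.481], [-0.726, -0.551, -0.411]]
w 0.1
j [-1.496  0.292  1.137  2.11   0.022  1.404] p [ 0.124 -0.489  0.639] az -81.5 al 72.5 x [ 0.97  0.24 -0.03] y [ 0.24 -0.92  0.3 ]
j [-1.601 -0.022  1.37   2.045  0.116  1.36 ] p [ 0.102 -0.327  0.868] az -83.4 al 37.1 x [ 0.98  0.19 -0.1 ] y [ 0.19 -0.58  0.79]
j [-0.047 -0.084  0.442  1.526 -0.543  2.511] p [ 0.441 -0.077  0.659] az -50.8 al 46.1 x [0.87 0.46 0.18] y [ 0.24 -0.7   0.67]
j [-0.047 -0.084  0.442  1.526 -0.543  0.752] p [ 0.441 -0.077  0.659] az -50.9 al 46.1 x [-0.4   0.6  -0.69] y [0.81 0.59 0.05]
j [ 0.666 -0.344  1.37   1.977 -0.306 -0.4  ] p [0.063 0.05  0.963] az 20.0 al 14.4 x [-0.05 -0.51 -0.86] y [-0.41  0.79 -0.45]
j [ 0.615 -0.774  1.37   1.76  -0.266 -0.583] p [-0.237 -0.154  1.007] az 18.8 al -21.2 x [ 0.45 -0.33 -0.83] y [-0.13  0.89 -0.43]
j [ 0.213 -0.89   1.37   1.623 -0.76  -0.479] p [-0.427 -0.197  0.976] az -37.6 al -25.5 x [ 0.34 -0.27 -0.9 ] y [ 0.61  0.79 -0.01]
j [-0.243 -0.89   1.37   1.55  -1.102 -0.372] p [-0.552 -0.025  0.947] az -82.9 al -17.1 x [ 0.31 -0.
[... 1468 characters left out ...]
 0.97  0.24 -0.02] y [ 0.24 -0.96  0.12]
j [-0.244  0.148  0.415  1.798 -0.11   0.89 ] p [ 0.445 -0.057  0.477] az -83.9 al 83.3 x [-0.42  0.9  -0.11] y [ 0.91  0.42 -0.04]
j [-0.203  0.028  0.748  2.11  -0.113 -0.262] p [ 0.337 -0.017  0.625] az -43.8 al 77.8 x [-0.99 -0.06 -0.15] y [-0.04  0.99 -0.15]
j [-0.545 -0.059  0.794  2.11  -0.033 -0.603] p [ 0.29  -0.091  0.666] az -37.2 al 71.9 x [-0.97 -0.08 -0.24] y [-0.03  0.98 -0.2 ]
j [-0.607 -0.089  0.85   2.11  -0.014 -0.663] p [ 0.277 -0.098  0.693] az -36.8 al 67.1 x [-0.95 -0.09 -0.3 ] y [-0.01  0.97 -0.25]
j [-0.52  -0.122  0.888  2.11  -0.052 -0.587] p [ 0.265 -0.074  0.715] az -36.4 al 62.9 x [-0.93 -0.1  -0.35] y [ 0.    0.96 -0.29]
```

```bash
sed -i 's/^sg6=-1/sg6=1/' sim.py; sed -i 's/in (.1,.3,1)/in (.4,.5,.6)/' t1.py; python3 t1.py | tail -n +2 | cut -c1-150
```

```text
w 0.4
j [-1.495  0.3    0.976  2.11   0.009  1.402] p [ 0.12  -0.477  0.584] az -82.0 al 82.2 x [ 0.97  0.24 -0.01] y [ 0.24 -0.96  0.14]
j [-1.529  0.063  1.069  2.11   0.029  1.376] p [ 0.105 -0.37   0.717] az -83.9 al 63.2 x [ 0.97  0.23 -0.06] y [ 0.23 -0.86  0.45]
j [-0.154  0.092  0.37   1.699 -0.43   2.704] p [ 0.442 -0.099  0.512] az -80.8 al 64.0 x [ 0.97  0.24 -0.04] y [ 0.23 -0.87  0.44]
j [-0.155  0.092  0.37   1.699 -0.43   0.945] p [ 0.442 -0.099  0.512] az -80.8 al 64.0 x [-0.41  0.81 -0.42] y [ 0.91  0.4  -0.12]
j [ 0.396 -0.064  0.989  2.11  -0.598  0.047] p [0.284 0.044 0.773] az -31.5 al 46.0 x [-0.81 -0.3  -0.51] y [-0.03  0.88 -0.47]
j [-0.117 -0.329  1.305  2.11  -0.235 -0.505] p [0.094 0.008 0.893] az -21.8 al 26.5 x [-0.55 -0.41 -0.73] y [ 0.06  0.85 -0.52]
j [-0.186 -0.55   1.37   2.088 -0.181 -0.59 ] p [-0.075  0.048  0.918] az -21.2 al 9.5 x [-0.33 -0.49 -0.8 ] y [ 0.2   0.79 -0.57]
j [-0.244 -0.767  1.37   2.057 -0.119 -0.63 ] p [-0.223  0.107  0.895] az -20.9 al -4.5 x [-0.15 -0.57 -0.81] y [ 0.33  0.74 -0.58]
w 0.5
j [-1.495  0.304  0.945  2.11   0.006  
[... 1366 characters left out ...]
.2 x [ 0.97  0.24 -0.04] y [ 0.24 -0.93  0.27]
j [-0.189  0.13   0.395  1.752 -0.262  0.936] p [ 0.447 -0.073  0.486] az -83.5 al 74.2 x [-0.42  0.87 -0.26] y [ 0.91  0.41 -0.09]
j [ 0.036 -0.027  0.882  2.11  -0.31  -0.111] p [0.313 0.011 0.697] az -39.5 al 62.6 x [-0.93 -0.14 -0.33] y [-0.03  0.95 -0.32]
j [-0.412 -0.232  1.016  2.11  -0.097 -0.554] p [ 0.204 -0.029  0.785] az -32.1 al 49.1 x [-0.83 -0.21 -0.52] y [ 0.02  0.91 -0.4 ]
j [-0.347 -0.348  1.094  2.11  -0.151 -0.534] p [ 0.122 -0.     0.83 ] az -30.9 al 37.8 x [-0.73 -0.27 -0.63] y [ 0.09  0.87 -0.48]
j [-0.398 -0.477  1.136  2.11  -0.106 -0.583] p [0.04  0.04  0.851] az -29.7 al 28.2 x [-0.63 -0.33 -0.71] y [ 0.15  0.84 -0.53]
```

```bash
sed -i 's/^W=.1/W=.6/' sim.py
cat >> sim.py <<'E'
def go(q,d,n,spin=0,v=.048):
    """n rows in world direction d (at v m/row); returns q and the tool-axis rows"""
    d=np.array(d,float);d=d/np.linalg.norm(d)*v if np.linalg.norm(d)>0 else d; rows=[]
    for i in range(n):
        r=[(FK(q)[1].inv().apply(d)/.2).round(2).tolist(),spin]; rows.append(r); q=step(q,r)
    return q,rows
def to(q,x,v=.045):
    d=np.array(x)-FK(q)[0]; n=max(1,int(np.ceil(np.linalg.norm(d)/v))); return go(q,d,n,0,np.linalg.norm(d)/n)
qn=np.array([-.444,-.451,1.232,2.109,-.102,-.603])
E
cat > t2.py <<'E'
from sim import *
print('untilt plan')
for zz in (.45,.35,.25):
    q,_=to(qn,(.38,-.15,zz+.05)); show(q)
    q,_=go(q,(-.9,.35,-.3),8); show(q)
    q,_=go(q,(-.9,.35,-.3),6); show(q); print()
print('j5 plan')
q,_=to(qn,(.15,.2,.75)); show(q)
q,_=to(q,(-.1,.3,.7)); show(q)
q,_=to(q,(-.3,.2,.7)); show(q)
q,_=to(q,(-.4,.0,.7)); show(q)
q,_=to(q,(-.4,-.2,.7)); show(q)
E
python3 t2.py
```

```text
untilt plan
j [-0.498 -0.626 -0.474  0.621 -0.061 -0.623] p [ 0.363 -0.123  0.554] az -32.4 al 26.8 x [-0.63 -0.32 -0.71] y [ 0.19  0.82 -0.54]
j [ 0.09  -0.89  -0.387  1.222 -0.546 -0.238] p [ 0.128 -0.046  0.506] az -33.8 al 34.3 x [-0.71 -0.27 -0.65] y [ 0.15  0.85 -0.51]
j [ 0.349 -0.89  -0.18   1.742 -0.624  0.1  ] p [ 0.004 -0.078  0.499] az -34.6 al 44.2 x [-0.8  -0.21 -0.56] y [ 0.09  0.89 -0.45]

j [-0.524 -0.654 -0.742  0.385 -0.041 -0.634] p [ 0.363 -0.129  0.454] az -32.7 al 27.1 x [-0.63 -0.32 -0.71] y [ 0.19  0.82 -0.54]
j [ 0.071 -0.89  -0.758  0.868 -0.552 -0.239] p [ 0.182 -0.046  0.378] az -35.7 al 34.9 x [-0.73 -0.25 -0.64] y [ 0.16  0.84 -0.52]
j [ 0.69  -0.89  -0.772  1.408 -0.806  0.509] p [ 0.069 -0.087  0.308] az -35.6 al 41.7 x [-0.79 -0.21 -0.58] y [ 0.11  0.88 -0.47]

j [-0.503 -0.625 -0.991  0.109 -0.057 -0.625] p [ 0.367 -0.127  0.36 ] az -32.5 al 27.2 x [-0.63 -0.32 -0.71] y [ 0.19  0.82 -0.54]
j [ 0.161 -0.89  -1.18   0.434 -0.633 -0.195] p [ 0.191 -0.047  0.234] az -35.2 al 32.3 x [-0.7  -0.27 -0.66] y [ 0.18  0.83 -0.53]
j [ 0.743 -0.89  -1.18   1.013 -0.865  0.552] p [ 0.081 -0.091  0.167] az -34.7 al 38.7 x [-0.76 -0.23 -0.61] y [ 0.13  0.86 -0.49]

j5 plan
j [-1.148 -0.825  0.656  1.984  0.535 -0.921] p [0.148 0.201 0.749] az -31.7 al 24.5 x [-0.6  -0.34 -0.73] y [ 0.21  0.81 -0.55]
j [-0.716 -0.89   0.821  2.11   0.177 -0.711] p [-0.055  0.218  0.728] az -30.0 al 22.5 x [-0.56 -0.36 -0.74] y [ 0.21  0.81 -0.55]
j [-0.344 -0.89   0.884  2.11  -0.151 -0.577] p [-0.171  0.105  0.744] az -28.9 al 19.0 x [-0.52 -0.39 -0.76] y [ 0.22  0.8  -0.56]
j [-0.019 -0.89   0.93   2.11  -0.486 -0.496] p [-0.234 -0.039  0.764] az -30.0 al 14.6 x [-0.47 -0.41 -0.78] y [ 0.27  0.77 -0.57]
j [ 0.248 -0.89   0.974  2.11  -0.796 -0.466] p [-0.256 -0.178  0.785] az -32.2 al 9.8 x [-0.44 -0.43 -0.79] y [ 0.34  0.73 -0.59]
```

```bash
cat > t3.py <<'E'
from sim import *
q,_=to(qn,(.4,.0,.65)); show(q)
q,_=to(q,(.4,.3,.6)); show(q)
for a in range(50,170,10):
    for r in (.5,):
        q,_=to(q,(r*np.cos(np.radians(a)),r*np.sin(np.radians(a)),.6)); show(q)
E
python3 t3.py
```

```text
j [-1.65  -0.781  0.084  1.686  0.979 -1.358] p [ 0.303 -0.011  0.676] az -29.1 al 24.1 x [-0.57 -0.35 -0.74] y [ 0.18  0.82 -0.54]
j [-1.582 -0.89   0.416  2.11   0.974 -1.315] p [0.304 0.201 0.687] az -25.9 al 23.9 x [-0.55 -0.37 -0.75] y [ 0.15  0.84 -0.52]
j [-1.407 -0.89   0.535  2.11   0.892 -1.149] p [0.251 0.256 0.704] az -22.6 al 23.4 x [-0.52 -0.38 -0.77] y [ 0.12  0.85 -0.5 ]
j [-1.273 -0.89   0.609  2.11   0.843 -1.041] p [0.204 0.29  0.716] az -19.1 al 22.5 x [-0.48 -0.4  -0.78] y [ 0.09  0.87 -0.49]
j [-1.136 -0.89   0.672  2.11   0.791 -0.943] p [0.152 0.315 0.725] az -15.2 al 21.5 x [-0.44 -0.41 -0.8 ] y [ 0.05  0.88 -0.47]
j [-0.996 -0.89   0.727  2.11   0.739 -0.854] p [0.097 0.33  0.733] az -11.1 al 20.5 x [-0.39 -0.42 -0.82] y [ 0.    0.89 -0.46]
j [-0.859 -0.89   0.786  2.11   0.693 -0.77 ] p [0.041 0.338 0.743] az -6.8 al 18.9 x [-0.34 -0.43 -0.84] y [-0.04  0.9  -0.44]
j [-0.725 -0.89   0.835  2.11   0.646 -0.697] p [-0.014  0.335  0.75 ] az -2.4 al 17.4 x [-0.29 -0.43 -0.86] y [-0.09  0.9  -0.42]
j [-0.587 -0.89   0.887  2.11   0.597 -0.628] p [-0.07   0.324  0.759] az 2.1 al 15.7 x [-0.23 -0.43 -0.87] y [-0.15  0.9  -0.41]
j [-0.451 -0.89   0.933  2.11   0.546 -0.568] p [-0.122  0.303  0.767] az 6.5 al 14.0 x [-0.17 -0.43 -0.89] y [-0.2   0.9  -0.39]
j [-0.318 -0.89   0.981  2.11   0.496 -0.514] p [-0.169  0.275  0.775] az 10.8 al 12.0 x [-0.12 -0.42 -0.9 ] y [-0.25  0.89 -0.38]
j [-0.188 -0.89   1.025  2.11   0.444 -0.469] p [-0.211  0.239  0.783] az 15.1 al 10.1 x [-0.06 -0.4  -0.91] y [-0.3   0.88 -0.37]
j [-0.044 -0.89   1.077  2.11   0.375 -0.426] p [-0.25   0.19   0.792] az 19.1 al 7.6 x [ 0.   -0.39 -0.92] y [-0.35  0.86 -0.36]
j [ 0.08  -0.89   1.122  2.11   0.316 -0.397] p [-0.278  0.142  0.8  ] az 22.8 al 5.3 x [ 0.06 -0.36 -0.93] y [-0.39  0.85 -0.36]
```

```bash
cat > t3.py <<'E'
from sim import *
q1,_=to(qn,(.38,-.16,.55)); show(q1)
q1,_=to(q1,(.55,.05,.5)); show(q1)
for r in (.5,.65):
  print(r);q=q1
  for a in range(20,180,10):
    q,_=to(q,(r*np.cos(np.radians(a)),r*np.sin(np.radians(a)),.45)); show(q)
E
python3 t3.py
```

```text
j [-0.508 -0.585 -0.394  0.65  -0.06  -0.628] p [ 0.377 -0.135  0.585] az -32.9 al 26.2 x [-0.63 -0.32 -0.71] y [ 0.2   0.81 -0.55]
j [ 0.183 -0.222 -0.437  0.375 -0.644 -0.265] p [0.542 0.02  0.502] az -31.6 al 26.4 x [-0.62 -0.33 -0.71] y [ 0.19  0.82 -0.54]
0.5
j [ 0.633 -0.111 -0.4    0.633 -0.978  0.182] p [0.468 0.17  0.452] az -31.6 al 26.4 x [-0.62 -0.33 -0.71] y [ 0.19  0.82 -0.54]
j [ 0.836  0.024 -0.223  0.971 -1.077  0.528] p [0.433 0.25  0.45 ] az -31.6 al 26.4 x [-0.62 -0.33 -0.71] y [ 0.19  0.82 -0.54]
j [ 1.017  0.173 -0.029  1.362 -1.11   0.917] p [0.383 0.32  0.45 ] az -31.5 al 26.4 x [-0.62 -0.33 -0.72] y [ 0.19  0.82 -0.54]
j [ 1.184  0.325  0.166  1.728 -1.084  1.28 ] p [0.323 0.383 0.451] az -31.5 al 26.4 x [-0.62 -0.33 -0.72] y [ 0.19  0.82 -0.54]
j [ 1.344  0.458  0.338  2.02  -1.015  1.569] p [0.25  0.435 0.452] az -31.5 al 26.4 x [-0.62 -0.33 -0.72] y [ 0.19  0.82 -0.54]
j [ 1.473  0.519  0.376  2.11  -0.943  1.722] p [0.181 0.46  0.432] az -30.2 al 27.1 x [-0.62 -0.33 -0.72] y [ 0.17  0.83 -0.53]
j [ 1.599  0.536  0.359  2.11  -0.875  1.808] p [0.11 0.47 0.
[... 2624 characters left out ...]
5 x [-0.58 -0.35 -0.73] y [-0.31  0.93 -0.2 ]
j [ 2.352  0.693  0.761  2.11  -0.692  2.068] p [-0.346  0.475  0.375] az 16.0 al 43.3 x [-0.6  -0.36 -0.72] y [-0.39  0.91 -0.13]
j [ 2.516  0.693  0.785  2.11  -0.641  2.168] p [-0.426  0.405  0.373] az 24.1 al 46.3 x [-0.63 -0.36 -0.69] y [-0.46  0.89 -0.05]
j [ 2.65   0.689  0.818  2.11  -0.592  2.246] p [-0.485  0.337  0.376] az 31.2 al 49.5 x [-0.66 -0.38 -0.65] y [-0.51  0.86  0.01]
j [ 2.65   0.677  0.896  2.11  -0.529  2.198] p [-0.502  0.33   0.392] az 33.6 al 55.0 x [-0.71 -0.41 -0.57] y [-0.52  0.85  0.03]
j [ 2.65   0.631  0.909  2.11  -0.396  2.172] p [-0.506  0.296  0.407] az 30.2 al 63.0 x [-0.77 -0.45 -0.45] y [-0.51  0.86 -0.  ]
```

```bash
cat > t4.py <<'E'
from sim import *
q1,_=to(qn,(.38,-.16,.55)); q1,_=to(q1,(.55,.05,.5)); q1,_=to(q1,(.5,.42,.45))
for r,am in ((.6,100),(.6,130),(.65,150)):
  q=q1
  for a in range(50,am+1,10): q,_=to(q,(r*np.cos(np.radians(a)),r*np.sin(np.radians(a)),.45))
  print('S',r,am); show(q)
  for k in (0,.5,1):
    p=q
    for i in range(5):
      j=p[0]; p,_=go(p,(-k*np.cos(j),-k*np.sin(j),1),5); print(k,end=' '); show(p)
E
python3 t4.py
```

```text
S 0.6 100
j [ 1.868  0.65   0.596  2.11  -0.801  1.857] p [-0.053  0.551  0.383] az -11.5 al 35.3 x [-0.59 -0.34 -0.73] y [-0.08  0.93 -0.37]
0 j [ 1.774  0.433  0.676  2.11  -0.874  1.58 ] p [0.02  0.515 0.529] az -2.1 al 37.8 x [-0.58 -0.34 -0.74] y [-0.19  0.94 -0.29]
0 j [ 1.643  0.321  0.954  2.11  -0.918  1.193] p [0.096 0.488 0.671] az 8.2 al 37.2 x [-0.54 -0.34 -0.77] y [-0.29  0.93 -0.2 ]
0 j [ 1.497  0.302  1.356  2.11  -0.906  0.775] p [0.163 0.45  0.797] az 16.9 al 32.5 x [-0.46 -0.32 -0.83] y [-0.37  0.92 -0.14]
0 j [ 1.357  0.18   1.37   1.864 -0.84   0.413] p [0.209 0.407 0.896] az 22.8 al 24.6 x [-0.33 -0.27 -0.9 ] y [-0.43  0.9  -0.11]
0 j [ 1.225  0.098  1.37   1.624 -0.735  0.14 ] p [0.239 0.375 0.99 ] az 26.3 al 14.8 x [-0.18 -0.2  -0.96] y [-0.46  0.88 -0.1 ]
0.5 j [ 1.786  0.303  0.457  2.11  -0.859  1.655] p [0.03  0.43  0.531] az -5.7 al 37.3 x [-0.59 -0.34 -0.73] y [-0.15  0.94 -0.32]
0.5 j [ 1.581  0.049  0.597  2.11  -0.908  1.222] p [0.126 0.321 0.673] az 1.0 al 38.0 x [-0.57 -0.34 -0.74] y [-0.22  0.94 -0.26]
0.5 j [ 1.17  -0.053  1.077  2.11  -0.779  0.5
[... 4567 characters left out ...]
[-0.61 -0.25 -0.75] y [-0.69  0.63  0.35]
1 j [ 2.61   0.291  0.501  2.11  -0.614  2.171] p [-0.31   0.267  0.505] az 34.9 al 50.7 x [-0.67 -0.39 -0.63] y [-0.53  0.85  0.04]
1 j [ 2.424 -0.062  0.379  2.11  -0.657  1.888] p [-0.129  0.221  0.595] az 41.6 al 52.0 x [-0.69 -0.4  -0.61] y [-0.56  0.82  0.1 ]
1 j [ 1.846 -0.318  0.614  2.11  -0.573  1.141] p [0.024 0.149 0.703] az 46.5 al 50.9 x [-0.68 -0.4  -0.61] y [-0.59  0.8   0.14]
1 j [ 1.384 -0.479  0.793  2.11  -0.405  0.64 ] p [0.033 0.044 0.758] az 46.6 al 43.1 x [-0.62 -0.33 -0.71] y [-0.6   0.78  0.16]
1 j [ 1.268 -0.592  0.887  2.11  -0.381  0.488] p [ 0.009 -0.033  0.786] az 46.2 al 33.2 x [-0.53 -0.23 -0.82] y [-0.62  0.76  0.18]
```

```bash
cat > leg.py <<'E'
import sys
from sim import *
def pr(rows):
    k=0
    while k<len(rows):
        n=1
        while k+n<len(rows) and rows[k+n]==rows[k]: n+=1
        print(n,'x',rows[k],end='; '); k+=n
    print(len(rows),'rows')
if __name__=='__main__':
    q=ctrl.state()['joints']; show(q)
    for w in eval(sys.argv[1]): q,r=to(q,w); pr(r); show(q)
E
python3 leg.py "[(.38,-.16,.55),(.55,.05,.5),(.5,.42,.45)]+[(.65*np.cos(np.radians(a)),.65*np.sin(np.radians(a)),.45) for a in range(50,151,20)]"
```

```text
j [-0.444 -0.451  1.232  2.109 -0.102 -0.603] p [0.044 0.039 0.877] az -31.9 al 24.3 x [-0.6  -0.34 -0.73] y [ 0.21  0.81 -0.55]
1 x [[0.04, 0.04, 0.2], 0]; 1 x [[0.04, 0.04, 0.21], 0]; 5 x [[0.04, 0.03, 0.21], 0]; 5 x [[0.04, 0.04, 0.21], 0]; 12 rows
j [-0.508 -0.585 -0.394  0.651 -0.06  -0.628] p [ 0.377 -0.135  0.585] az -32.9 al 26.2 x [-0.63 -0.32 -0.71] y [ 0.2   0.81 -0.55]
1 x [[-0.09, 0.19, 0.06], 0]; 5 x [[-0.09, 0.19, 0.07], 0]; 6 rows
j [ 0.183 -0.222 -0.437  0.375 -0.644 -0.266] p [0.542 0.02  0.502] az -31.6 al 26.4 x [-0.62 -0.33 -0.71] y [ 0.19  0.82 -0.54]
10 x [[-0.03, 0.17, -0.1], 0]; 10 rows
j [ 0.946  0.37   0.246  1.301 -1.105  0.761] p [0.491 0.412 0.45 ] az -31.6 al 26.4 x [-0.62 -0.33 -0.71] y [ 0.19  0.82 -0.54]
3 x [[0.03, 0.09, -0.16], 0]; 3 rows
j [ 1.116  0.559  0.565  1.77  -1.101  1.139] p [0.417 0.495 0.45 ] az -31.6 al 26.4 x [-0.62 -0.33 -0.71] y [ 0.19  0.82 -0.54]
5 x [[0.07, 0.05, -0.17], 0]; 1 x [[0.07, 0.06, -0.17], 0]; 6 rows
j [ 1.406  0.71   0.729  2.11  -1.004  1.556] p [0.242 0.576 0.413] az -27.0 al 27.8 x [-0.6  -0.34 -0.72] y [ 0.13  0.
[... 310 characters left out ...]
, -0.19], 0]; 1 x [[0.07, 0.02, -0.19], 0]; 7 rows
j [ 1.997  0.71   0.61   2.11  -0.74   1.962] p [-0.138  0.543  0.344] az -8.8 al 36.4 x [-0.59 -0.34 -0.73] y [-0.11  0.93 -0.35]
1 x [[0.07, -0.03, -0.2], 0]; 1 x [[0.08, -0.03, -0.2], 0]; 2 x [[0.08, -0.02, -0.2], 0]; 3 x [[0.08, -0.01, -0.2], 0]; 7 rows
j [ 2.31   0.71   0.625  2.11  -0.591  2.151] p [-0.315  0.446  0.327] az 1.2 al 42.4 x [-0.63 -0.34 -0.7 ] y [-0.24  0.94 -0.24]
2 x [[0.08, -0.06, -0.19], 0]; 1 x [[0.08, -0.05, -0.19], 0]; 1 x [[0.09, -0.05, -0.19], 0]; 3 x [[0.09, -0.04, -0.19], 0]; 7 rows
j [ 2.62   0.701  0.655  2.11  -0.44   2.354] p [-0.449  0.296  0.32 ] az 10.6 al 49.0 x [-0.68 -0.35 -0.64] y [-0.34  0.93 -0.14]
```

Emit:
{"api": "step_arm", "payload": {"commands": [[[0.04, 0.04, 0.2], 0], [[0.04, 0.04, 0.21], 0], [[0.04, 0.03, 0.21], 0], [[0.04, 0.03, 0.21], 0], [[0.04, 0.03, 0.21], 0], [[0.04, 0.03, 0.21], 0], [[0.04, 0.03, 0.21], 0], [[0.04, 0.04, 0.21], 0], [[0.04, 0.04, 0.21], 0], [[0.04, 0.04, 0.21], 0], [[0.04, 0.04, 0.21], 0], [[0.04, 0.04, 0.21], 0]]}}

```text
t: 8.2
eef_pos: [0.2789, -0.0819, 0.6627]
tool_rot: [-0.079, 2.101, -0.765]
contact_force: [0.9, 0.1, 1.1]
width: 0.0854
grasp_force: 0.0
```

Emit:
{"api": "step_arm", "payload": {"commands": [[[-0.09, 0.19, 0.07], 0], [[-0.09, 0.19, 0.07], 0], [[-0.09, 0.19, 0.07], 0], [[-0.09, 0.19, 0.07], 0], [[-0.09, 0.19, 0.07], 0], [[-0.09, 0.19, 0.07], 0], [[-0.03, 0.17, -0.1], 0], [[-0.03, 0.17, -0.1], 0], [[-0.03, 0.17, -0.1], 0], [[-0.03, 0.17, -0.1], 0], [[-0.03, 0.17, -0.1], 0], [[-0.03, 0.17, -0.1], 0]]}}

```text
t: 9.4
eef_pos: [0.3546, 0.229, 0.5845]
tool_rot: [-0.074, 2.138, -0.735]
contact_force: [0.2, 0.6, -0.3]
width: 0.0854
grasp_force: 0.0
```

Emit:
{"api": "step_arm", "payload": {"commands": [[[-0.03, 0.17, -0.1], 0], [[-0.03, 0.17, -0.1], 0], [[-0.03, 0.17, -0.1], 0], [[-0.03, 0.17, -0.1], 0], [[0.03, 0.09, -0.16], 0], [[0.03, 0.09, -0.16], 0], [[0.03, 0.09, -0.16], 0], [[0.07, 0.05, -0.17], 0], [[0.07, 0.05, -0.17], 0], [[0.07, 0.05, -0.17], 0], [[0.07, 0.05, -0.17], 0], [[0.07, 0.05, -0.17], 0]]}}

```text
t: 10.6
eef_pos: [0.1685, 0.491, 0.4825]
tool_rot: [-0.176, 2.146, -0.556]
contact_force: [-0.4, -0.4, -0.1]
width: 0.0852
grasp_force: 0.0
```

```bash
python3 leg.py "[(.65*np.cos(np.radians(a)),.65*np.sin(np.radians(a)),.47) for a in range(90,151,20)]"
```

```text
j [ 1.507  0.487  0.532  2.109 -0.957  1.603] p [0.169 0.491 0.482] az -22.2 al 30.5 x [-0.6  -0.32 -0.73] y [ 0.08  0.89 -0.45]
2 x [[0.05, 0.11, -0.15], 0]; 1 x [[0.05, 0.12, -0.15], 0]; 2 x [[0.05, 0.12, -0.14], 0]; 1 x [[0.05, 0.13, -0.14], 0]; 6 rows
j [ 1.696  0.697  0.719  2.11  -0.891  1.722] p [0.051 0.602 0.397] az -14.6 al 33.1 x [-0.59 -0.33 -0.74] y [-0.02  0.92 -0.39]
2 x [[0.07, -0.01, -0.19], 0]; 2 x [[0.07, -0.0, -0.19], 0]; 2 x [[0.07, 0.01, -0.19], 0]; 1 x [[0.07, 0.02, -0.19], 0]; 7 rows
j [ 2.002  0.68   0.654  2.11  -0.769  1.934] p [-0.139  0.552  0.373] az -4.3 al 37.4 x [-0.59 -0.32 -0.74] y [-0.15  0.94 -0.29]
1 x [[0.08, -0.03, -0.2], 0]; 2 x [[0.08, -0.02, -0.2], 0]; 2 x [[0.08, -0.01, -0.2], 0]; 1 x [[0.08, -0.0, -0.2], 0]; 1 x [[0.09, 0.0, -0.2], 0]; 7 rows
j [ 2.321  0.682  0.651  2.11  -0.632  2.143] p [-0.317  0.452  0.352] az 6.6 al 42.7 x [-0.62 -0.33 -0.71] y [-0.28  0.94 -0.19]
2 x [[0.08, -0.05, -0.19], 0]; 2 x [[0.08, -0.04, -0.19], 0]; 1 x [[0.09, -0.04, -0.19], 0]; 2 x [[0.09, -0.03, -0.19], 0]; 7 rows
j [ 2.631  0.679  0.671  2.11  -0.496  2.352] p [-0.45   0.305  0.341] az 16.9 al 48.7 x [-0.68 -0.34 -0.65] y [-0.38  0.92 -0.08]
```

Emit:
{"api": "step_arm", "payload": {"commands": [[[0.05, 0.12, -0.15], 0], [[0.05, 0.12, -0.15], 0], [[0.05, 0.12, -0.15], 0], [[0.05, 0.12, -0.15], 0], [[0.05, 0.12, -0.15], 0], [[0.05, 0.12, -0.15], 0], [[0.07, 0, -0.2], 0], [[0.07, 0, -0.2], 0], [[0.07, 0, -0.2], 0], [[0.07, 0.01, -0.2], 0], [[0.07, 0.01, -0.2], 0], [[0.07, 0.02, -0.2], 0]]}}

```text
t: 11.8
eef_pos: [-0.1216, 0.5617, 0.3776]
tool_rot: [-0.331, 2.204, -0.256]
contact_force: [-0.2, 0.5, 0.9]
width: 0.0855
grasp_force: 0.0
```

Emit:
{"api": "step_arm", "payload": {"commands": [[[0.07, 0, -0.2], 0], [[0.07, 0, -0.2], 0], [[0.08, -0.01, -0.2], 0], [[0.08, -0.01, -0.2], 0], [[0.08, -0.01, -0.2], 0], [[0.08, 0, -0.2], 0], [[0.08, 0, -0.2], 0], [[0.08, 0, -0.2], 0]]}}

```text
t: 12.6
eef_pos: [-0.3221, 0.4587, 0.3541]
tool_rot: [-0.437, 2.28, -0.048]
contact_force: [-0.4, -0.2, 0.1]
width: 0.0852
grasp_force: 0.0
```

```bash
python3 leg.py "[(.7*np.cos(np.radians(a)),.7*np.sin(np.radians(a)),.47) for a in (130,150)]"
cat > up.py <<'E'
from leg import *
q=ctrl.state()['joints']
for n in range(5): q,r=go(q,(0,0,1),5); pr(r); show(q)
E
python3 up.py
```

```text
j [ 2.324  0.688  0.675  2.109 -0.642  2.132] p [-0.322  0.459  0.354] az 8.1 al 43.0 x [-0.62 -0.33 -0.71] y [-0.3   0.94 -0.17]
2 x [[-0.03, 0.09, -0.16], 0]; 1 x [[-0.03, 0.1, -0.16], 0]; 1 x [[-0.02, 0.1, -0.16], 0]; 1 x [[-0.02, 0.11, -0.15], 0]; 5 rows
j [ 2.329  0.732  0.887  2.11  -0.671  2.035] p [-0.362  0.506  0.376] az 18.2 al 46.6 x [-0.65 -0.33 -0.68] y [-0.39  0.92 -0.08]
1 x [[0.1, -0.04, -0.19], 0]; 1 x [[0.11, -0.04, -0.19], 0]; 2 x [[0.11, -0.03, -0.19], 0]; 1 x [[0.11, -0.02, -0.19], 0]; 2 x [[0.11, -0.02, -0.18], 0]; 7 rows
j [ 2.65   0.72   0.854  2.11  -0.568  2.287] p [-0.5    0.338  0.362] az 30.2 al 50.8 x [-0.69 -0.35 -0.63] y [-0.47  0.88  0.03]
1 x [[-0.17, -0.04, -0.16], 0]; 1 x [[-0.17, -0.04, -0.17], 0]; 2 x [[-0.17, -0.03, -0.17], 0]; 1 x [[-0.17, -0.02, -0.17], 0]; 5 rows
j [ 2.247  0.453  0.671  2.11  -0.706  1.934] p [-0.239  0.445  0.487] az 18.4 al 46.2 x [-0.65 -0.33 -0.69] y [-0.39  0.92 -0.08]
1 x [[-0.16, -0.02, -0.17], 0]; 1 x [[-0.16, -0.01, -0.17], 0]; 1 x [[-0.16, -0.01, -0.18], 0]; 2 x [[-0.16, -0.0, -0.18], 0]; 5 rows
j [ 2.136  0.305  
[... 163 characters left out ...]
-0.17], 0]; 1 x [[-0.17, 0.03, -0.17], 0]; 5 rows
j [ 1.982  0.239  1.098  2.11  -0.758  1.308] p [-0.085  0.449  0.722] az 42.0 al 43.6 x [-0.63 -0.32 -0.71] y [-0.56  0.82  0.13]
1 x [[-0.17, 0.03, -0.17], 0]; 1 x [[-0.17, 0.04, -0.16], 0]; 1 x [[-0.18, 0.04, -0.16], 0]; 2 x [[-0.18, 0.05, -0.15], 0]; 5 rows
j [ 1.831  0.207  1.37   2.081 -0.714  0.986] p [-0.02   0.437  0.817] az 49.9 al 36.9 x [-0.58 -0.27 -0.77] y [-0.63  0.74  0.22]
1 x [[-0.18, 0.05, -0.14], 0]; 1 x [[-0.19, 0.06, -0.14], 0]; 2 x [[-0.19, 0.06, -0.13], 0]; 1 x [[-0.2, 0.06, -0.12], 0]; 5 rows
j [ 1.675  0.104  1.37   1.888 -0.618  0.717] p [0.03  0.418 0.898] az 54.8 al 28.3 x [-0.52 -0.18 -0.83] y [-0.69  0.67  0.28]
```

Model tracks well. Continue to the far-left point, then raise.

Emit:
{"api": "step_arm", "payload": {"commands": [[[-0.03, 0.09, -0.16], 0], [[-0.03, 0.09, -0.16], 0], [[-0.03, 0.1, -0.16], 0], [[-0.02, 0.1, -0.16], 0], [[-0.02, 0.11, -0.15], 0], [[0.1, -0.04, -0.19], 0], [[0.11, -0.04, -0.19], 0], [[0.11, -0.03, -0.19], 0], [[0.11, -0.03, -0.19], 0], [[0.11, -0.02, -0.19], 0], [[0.11, -0.02, -0.18], 0], [[0.11, -0.02, -0.18], 0]]}}

```text
t: 13.8
eef_pos: [-0.4987, 0.3377, 0.362]
tool_rot: [-0.588, 2.403, 0.247]
contact_force: [-1.6, -2.3, 5.1]
width: 0.0851
grasp_force: 0.0
```

```bash
python3 up.py
```

```text
2 x [[-0.15, 0.01, -0.19], 0]; 1 x [[-0.15, 0.02, -0.19], 0]; 1 x [[-0.14, 0.02, -0.19], 0]; 1 x [[-0.14, 0.03, -0.19], 0]; 5 rows
j [ 2.59   0.491  0.829  2.11  -0.612  2.128] p [-0.418  0.342  0.493] az 42.5 al 53.3 x [-0.72 -0.37 -0.58] y [-0.53  0.84  0.13]
1 x [[-0.14, 0.03, -0.19], 0]; 2 x [[-0.14, 0.04, -0.19], 0]; 2 x [[-0.13, 0.05, -0.19], 0]; 5 rows
j [ 2.495  0.338  0.928  2.11  -0.646  1.903] p [-0.343  0.359  0.604] az 56.8 al 52.9 x [-0.74 -0.39 -0.55] y [-0.59  0.77  0.24]
2 x [[-0.13, 0.06, -0.19], 0]; 1 x [[-0.13, 0.07, -0.19], 0]; 1 x [[-0.13, 0.08, -0.19], 0]; 1 x [[-0.13, 0.08, -0.18], 0]; 5 rows
j [ 2.373  0.252  1.127  2.11  -0.647  1.635] p [-0.275  0.377  0.706] az 69.5 al 48.9 x [-0.74 -0.39 -0.55] y [-0.63  0.68  0.37]
2 x [[-0.13, 0.09, -0.18], 0]; 2 x [[-0.13, 0.1, -0.17], 0]; 1 x [[-0.14, 0.11, -0.17], 0]; 5 rows
j [ 2.24   0.214  1.37   2.11  -0.609  1.375] p [-0.213  0.384  0.795] az 78.0 al 42.0 x [-0.73 -0.37 -0.57] y [-0.66  0.58  0.48]
1 x [[-0.14, 0.11, -0.16], 0]; 1 x [[-0.14, 0.12, -0.16], 0]; 1 x [[-0.14, 0.12, -0.15], 0]; 2 x [[-0.14, 0.13, -0.14], 0]; 5 rows
j [ 2.101  0.109  1.37   1.956 -0.531  1.149] p [-0.161  0.382  0.869] az 83.0 al 33.5 x [-0.73 -0.32 -0.61] y [-0.68  0.46  0.57]
```

Emit:
{"api": "step_arm", "payload": {"commands": [[[-0.15, 0.01, -0.19], 0], [[-0.15, 0.01, -0.19], 0], [[-0.15, 0.02, -0.19], 0], [[-0.14, 0.02, -0.19], 0], [[-0.14, 0.03, -0.19], 0], [[-0.14, 0.03, -0.19], 0], [[-0.14, 0.04, -0.19], 0], [[-0.14, 0.04, -0.19], 0], [[-0.13, 0.05, -0.19], 0], [[-0.13, 0.05, -0.19], 0]]}}

```text
t: 14.8
eef_pos: [-0.3468, 0.3503, 0.6038]
tool_rot: [-0.74, 2.483, 0.571]
contact_force: [-1.1, 0.6, -0.3]
width: 0.0856
grasp_force: 0.0
```

```bash
python3 st.py; python3 up.py
```

```text
14.8 j [ 2.514  0.333  0.916  2.109 -0.649  1.92 ] p [-0.3468  0.3503  0.6038]
[[-0.737 -0.593  0.326]
 [-0.391  0.766  0.51 ]
 [-0.552  0.249 -0.796]]
F [-1.13  0.62 -0.28] w 0.0856 g 0.0
1 x [[-0.13, 0.06, -0.19], 0]; 2 x [[-0.13, 0.07, -0.19], 0]; 1 x [[-0.13, 0.08, -0.19], 0]; 1 x [[-0.13, 0.08, -0.18], 0]; 5 rows
j [ 2.39   0.25   1.122  2.11  -0.651  1.648] p [-0.279  0.371  0.706] az 70.1 al 48.8 x [-0.74 -0.39 -0.55] y [-0.64  0.68  0.37]
2 x [[-0.13, 0.09, -0.18], 0]; 1 x [[-0.13, 0.1, -0.17], 0]; 2 x [[-0.13, 0.11, -0.17], 0]; 5 rows
j [ 2.26   0.214  1.367  2.11  -0.615  1.388] p [-0.219  0.38   0.794] az 78.7 al 41.9 x [-0.73 -0.37 -0.57] y [-0.66  0.57  0.48]
2 x [[-0.14, 0.12, -0.16], 0]; 1 x [[-0.14, 0.12, -0.15], 0]; 2 x [[-0.14, 0.13, -0.14], 0]; 5 rows
j [ 2.119  0.11   1.37   1.955 -0.536  1.159] p [-0.167  0.38   0.869] az 83.7 al 33.4 x [-0.73 -0.32 -0.61] y [-0.68  0.46  0.57]
2 x [[-0.15, 0.14, -0.13], 0]; 1 x [[-0.15, 0.15, -0.12], 0]; 1 x [[-0.15, 0.15, -0.11], 0]; 1 x [[-0.15, 0.15, -0.1], 0]; 5 rows
j [ 1.973  0.037  1.37   1.788 -0.42   0.978] p [-0.132  0.382  0.944] az 86.6 al 23.7 x [-0.72 -0.24 -0.65] y [-0.69  0.32  0.64]
1 x [[-0.16, 0.15, -0.1], 0]; 1 x [[-0.16, 0.16, -0.09], 0]; 1 x [[-0.16, 0.16, -0.08], 0]; 1 x [[-0.16, 0.16, -0.07], 0]; 1 x [[-0.16, 0.16, -0.06], 0]; 5 rows
j [ 1.857 -0.007  1.37   1.622 -0.313  0.866] p [-0.112  0.383  1.018] az 88.0 al 13.4 x [-0.71 -0.14 -0.69] y [-0.7   0.19  0.69]
```

Emit:
{"api": "step_arm", "payload": {"commands": [[[-0.13, 0.06, -0.19], 0], [[-0.13, 0.07, -0.19], 0], [[-0.13, 0.07, -0.19], 0], [[-0.13, 0.08, -0.19], 0], [[-0.13, 0.08, -0.18], 0], [[-0.13, 0.09, -0.18], 0], [[-0.13, 0.09, -0.18], 0], [[-0.13, 0.1, -0.17], 0], [[-0.13, 0.11, -0.17], 0], [[-0.13, 0.11, -0.17], 0], [[-0.14, 0.12, -0.16], 0], [[-0.14, 0.12, -0.16], 0]]}}

```text
t: 16.0
eef_pos: [-0.199, 0.3584, 0.8153]
tool_rot: [-0.832, 2.37, 1.027]
contact_force: [0.5, -0.7, 1.0]
width: 0.0854
grasp_force: 0.0
```

Emit:
{"api": "step_arm", "payload": {"commands": [[[-0.14, 0.12, -0.15], 0], [[-0.14, 0.13, -0.14], 0], [[-0.14, 0.13, -0.14], 0], [[-0.15, 0.14, -0.13], 0]]}}

```text
t: 16.4
eef_pos: [-0.1693, 0.3208, 0.8494]
tool_rot: [-0.816, 2.3, 1.115]
contact_force: [-0.4, 0.3, 0.0]
width: 0.0855
grasp_force: 0.0
```

```bash
cat > plan.py <<'E'
from leg import *
q=ctrl.state()['joints']; show(q); z=FK(q)[1].as_matrix()[:,2]
b=(lo[:5],hi[:5])
def ik(x):
    return min((least_squares(lambda p:np.r_[fk(p,P)[0]-x,.3*(fk(p,P)[1].as_matrix()[:,0]-z)],s,bounds=b) for s in ([-.9,1,.4,1.7,.7],[-.4,.4,-.5,.8,1],[.5,.3,.3,1,.5])),key=lambda r:r.cost)
C=np.array([.541,-.298,.042])
for n,x in [('grasp',C),('above',C+[0,0,.1]),('back',C-.08*z),('pour',(.55,.1,.16)),('mid',(.5,-.1,.25)),('push0',(.545,.03,.035)),('push1',(.555,.15,.035)),('t1',(.3,.4,.5)),('t2',(.5,0,.4)),('t3',(.6,-.2,.3))]:
    r=ik(np.array(x)); print(n,np.round(1e3*np.sqrt(2*r.cost),1),r.x.round(2))
E
python3 plan.py
```

```text
j [ 2.313  0.104  1.366  2.109 -0.708  1.353] p [-0.169  0.321  0.849] az 80.2 al 34.7 x [-0.72 -0.31 -0.62] y [-0.68  0.5   0.54]
grasp 0.0 [-0.91  0.99  0.34  1.69  0.65]
above 0.0 [-0.91  0.91  0.44  1.87  0.65]
back 0.0 [-0.97  1.04  0.58  1.92  0.61]
pour 0.0 [-0.38  0.48 -0.33  1.05  0.94]
mid 0.0 [-0.74  0.54 -0.01  1.69  0.76]
push0 0.0 [-0.5   0.69 -0.37  0.95  0.89]
push1 0.0 [-0.28  0.61 -0.52  0.6   0.96]
t1 0.0 [ 0.35 -0.25 -0.27  0.92  0.79]
t2 0.0 [-0.6   0.36  0.13  1.88  0.85]
t3 0.0 [-0.75  0.78  0.61  2.07  0.76]
```

```bash
cat > up2.py <<'E'
from leg import *
q0=ctrl.state()['joints']
for d in ((0,0,1),(.5,0,1),(0,-.6,1),(.5,.5,1)):
  q,r=go(q0,d,3); print(d);pr(r); show(q)
q,_=go(q0,(0,0,1),3)
for w in ((0.1,.45,.7),(.3,.4,.5),(.5,.1,.4),(.54,-.2,.28)): q,r=to(q,w); show(q)
E
python3 up2.py
```

```text
(0, 0, 1)
1 x [[-0.15, 0.13, -0.14], 0]; 1 x [[-0.15, 0.13, -0.13], 0]; 1 x [[-0.15, 0.14, -0.12], 0]; 3 rows
j [ 2.162  0.046  1.37   1.969 -0.607  1.148] p [-0.138  0.334  0.896] az 82.9 al 29.6 x [-0.72 -0.28 -0.64] y [-0.69  0.42  0.59]
(0.5, 0, 1)
1 x [[-0.21, 0.04, -0.11], 0]; 2 x [[-0.21, 0.05, -0.1], 0]; 3 rows
j [ 1.931 -0.004  1.37   1.967 -0.43   1.006] p [-0.091  0.326  0.9  ] az 81.7 al 30.5 x [-0.72 -0.28 -0.64] y [-0.69  0.44  0.58]
(0, -0.6, 1)
1 x [[-0.09, 0.05, -0.22], 0]; 2 x [[-0.09, 0.06, -0.21], 0]; 3 rows
j [ 2.369  0.024  1.37   2.109 -0.754  1.327] p [-0.135  0.274  0.882] az 83.3 al 30.3 x [-0.72 -0.29 -0.63] y [-0.69  0.43  0.59]
(0.5, 0.5, 1)
1 x [[-0.22, 0.09, -0.02], 0]; 2 x [[-0.22, 0.09, -0.01], 0]; 3 rows
j [ 1.916  0.052  1.37   1.913 -0.423  0.999] p [-0.105  0.377  0.896] az 81.3 al 30.7 x [-0.72 -0.28 -0.64] y [-0.69  0.45  0.57]
j [ 1.121 -0.347  0.219  1.13   0.24   0.571] p [0.054 0.444 0.735] az 80.3 al 31.2 x [-0.72 -0.27 -0.64] y [-0.68  0.46  0.56]
j [ 0.355 -0.262 -0.337  0.805  0.832 -0.01 ] p [0.301 0.409 0.498] az 80.2 al 31.3 x [-0.72 -0.27 -0.64] y [-0.68  0.46  0.56]
j [-0.431  0.287  0.011  1.696  0.972 -1.326] p [0.509 0.098 0.399] az 80.2 al 31.3 x [-0.72 -0.27 -0.64] y [-0.68  0.46  0.56]
j [-0.827  0.727  0.41   2.042  0.744 -1.829] p [ 0.542 -0.203  0.29 ] az 80.2 al 31.3 x [-0.72 -0.27 -0.64] y [-0.68  0.46  0.56]
```

Emit:
{"api": "step_arm", "payload": {"commands": [[[-0.15, 0.13, -0.14], 0], [[-0.15, 0.13, -0.13], 0], [[-0.15, 0.14, -0.12], 0], [[0, 0, 0], -0.28], [[0, 0, 0], -0.28], [[0, 0, 0], -0.28], [[0, 0, 0], -0.28], [[0, 0, 0], -0.27]]}}

```text
t: 17.2
eef_pos: [-0.1505, 0.2954, 0.8723]
tool_rot: [-1.448, 1.686, 0.81]
contact_force: [0.0, -0.3, -0.1]
width: 0.0854
grasp_force: 0.0
```

```bash
python3 leg.py "[(0.1,.45,.7),(.3,.4,.5),(.5,.1,.4),(.54,-.25,.28)]"
```

```text
j [ 2.369  0.065  1.366  2.109 -0.781  0.622] p [-0.15   0.296  0.872] az 80.6 al 30.9 x [-0.07 -0.51 -0.86] y [-0.99  0.16 -0.01]
2 x [[0.03, -0.14, 0.16], 0]; 3 x [[0.03, -0.13, 0.16], 0]; 3 x [[0.03, -0.13, 0.17], 0]; 8 rows
j [ 1.31  -0.359  0.225  1.144  0.024 -0.064] p [0.023 0.428 0.735] az 76.7 al 32.0 x [-0.07 -0.53 -0.85] y [-0.98  0.2  -0.04]
9 x [[0.11, -0.15, 0.09], 0]; 9 rows
j [ 0.383 -0.301 -0.379  0.743  0.758 -0.689] p [0.296 0.405 0.493] az 76.2 al 32.1 x [-0.07 -0.53 -0.85] y [-0.98  0.21 -0.04]
9 x [[0.12, -0.14, -0.09], 0]; 9 rows
j [-0.435  0.205 -0.057  1.608  0.981 -1.979] p [0.494 0.105 0.408] az 76.2 al 32.1 x [-0.07 -0.53 -0.85] y [-0.98  0.21 -0.04]
9 x [[0.16, -0.06, -0.12], 0]; 9 rows
j [-0.893  0.744  0.44   2.037  0.738 -2.587] p [ 0.534 -0.248  0.284] az 76.2 al 32.1 x [-0.07 -0.53 -0.85] y [-0.98  0.21 -0.04]
```

Run:
```python
from leg import *
q=ctrl.state()['joints']
for v1,w1 in ((.028,(0.1,.45,.7)),(.03,(-.05,.4,.8))):
  p=q
  for w,v in ((w1,v1),((.3,.4,.5),.045),((.5,.1,.4),.045),((.54,-.25,.28),.045)): p,r=to(p,w,v); pr(r); show(p)
```

```text
1 x [[0.02, -0.09, 0.1], 0]; 12 x [[0.02, -0.08, 0.1], 0]; 13 rows
j [ 1.024 -0.352  0.154  1.09   0.314 -0.22 ] p [0.082 0.449 0.712] az 79.9 al 31.7 x [-0.07 -0.52 -0.85] y [-0.99  0.16 -0.02]
7 x [[0.14, -0.16, 0.07], 0]; 7 rows
j [ 0.311 -0.27  -0.331  0.861  0.85  -0.8  ] p [0.301 0.393 0.497] az 79.9 al 31.7 x [-0.07 -0.52 -0.85] y [-0.99  0.17 -0.02]
9 x [[0.12, -0.13, -0.09], 0]; 9 rows
j [-0.429  0.248 -0.028  1.679  0.968 -2.047] p [0.492 0.106 0.402] az 79.9 al 31.7 x [-0.07 -0.52 -0.85] y [-0.99  0.17 -0.02]
9 x [[0.16, -0.06, -0.13], 0]; 9 rows
j [-0.881  0.8    0.535  2.11   0.707 -2.603] p [ 0.541 -0.256  0.28 ] az 79.6 al 31.8 x [-0.07 -0.52 -0.85] y [-0.99  0.17 -0.02]
6 x [[0.0, -0.07, 0.12], 0]; 6 rows
j [ 1.628 -0.259  0.567  1.389 -0.195  0.105] p [-0.053  0.401  0.813] az 80.1 al 31.6 x [-0.07 -0.52 -0.85] y [-0.99  0.16 -0.01]
2 x [[0.11, -0.16, 0.1], 0]; 9 x [[0.11, -0.15, 0.1], 0]; 11 rows
j [ 0.423 -0.336 -0.384  0.766  0.762 -0.663] p [0.263 0.409 0.5  ] az 78.5 al 31.7 x [-0.07 -0.52 -0.85] y [-0.98  0.18 -0.03]
9 x [[0.13, -0.16, -0.09], 0]; 9 rows
j [-0.426  0.241 -0.051  1.621  0.976 -2.009] p [0.499 0.105 0.395] az 78.3 al 31.9 x [-0.07 -0.52 -0.85] y [-0.98  0.18 -0.03]
9 x [[0.16, -0.06, -0.13], 0]; 9 rows
j [-0.887  0.799  0.529  2.094  0.719 -2.6  ] p [ 0.543 -0.26   0.277] az 78.3 al 31.9 x [-0.07 -0.52 -0.85] y [-0.98  0.18 -0.03]
```

Emit:
{"api": "step_arm", "payload": {"commands": [[[0.02, -0.08, 0.1], 0], [[0.02, -0.08, 0.1], 0], [[0.02, -0.08, 0.1], 0], [[0.02, -0.08, 0.1], 0], [[0.02, -0.08, 0.1], 0], [[0.02, -0.08, 0.1], 0], [[0.02, -0.08, 0.1], 0], [[0.02, -0.08, 0.1], 0], [[0.02, -0.08, 0.1], 0], [[0.02, -0.08, 0.1], 0], [[0.02, -0.08, 0.1], 0], [[0.02, -0.08, 0.1], 0]]}}

```text
t: 18.4
eef_pos: [0.0499, 0.4308, 0.7263]
tool_rot: [-1.445, 1.698, 0.809]
contact_force: [-1.0, -0.4, 0.7]
width: 0.0854
grasp_force: 0.0
```

```bash
python3 leg.py "[(.3,.4,.5),(.5,.1,.4),(.54,-.2,.2)]"
```

```text
j [ 1.107 -0.378  0.181  1.123  0.253 -0.163] p [0.05  0.431 0.726] az 80.5 al 31.2 x [-0.08 -0.51 -0.86] y [-0.99  0.16 -0.  ]
8 x [[0.12, -0.16, 0.08], 0]; 8 rows
j [ 0.332 -0.266 -0.338  0.828  0.847 -0.764] p [0.301 0.401 0.497] az 80.2 al 31.2 x [-0.08 -0.51 -0.85] y [-0.99  0.17 -0.01]
9 x [[0.12, -0.14, -0.1], 0]; 9 rows
j [-0.435  0.283  0.027  1.723  0.971 -2.06 ] p [0.506 0.097 0.408] az 80.2 al 31.2 x [-0.08 -0.51 -0.85] y [-0.99  0.17 -0.01]
9 x [[0.18, -0.05, -0.08], 0]; 9 rows
j [-0.823  0.781  0.29   1.866  0.746 -2.554] p [ 0.548 -0.205  0.206] az 80.2 al 31.2 x [-0.08 -0.51 -0.85] y [-0.99  0.17 -0.01]
```

Emit:
{"api": "step_arm", "payload": {"commands": [[[0.12, -0.16, 0.08], 0], [[0.12, -0.16, 0.08], 0], [[0.12, -0.16, 0.08], 0], [[0.12, -0.16, 0.08], 0], [[0.12, -0.16, 0.08], 0], [[0.12, -0.16, 0.08], 0], [[0.12, -0.16, 0.08], 0], [[0.12, -0.16, 0.08], 0], [[0.12, -0.14, -0.1], 0], [[0.12, -0.14, -0.1], 0], [[0.12, -0.14, -0.1], 0], [[0.12, -0.14, -0.1], 0]]}}

```text
t: 19.6
eef_pos: [0.3891, 0.2643, 0.4636]
tool_rot: [-1.447, 1.698, 0.808]
contact_force: [1.2, 0.3, -0.0]
width: 0.0854
grasp_force: 0.0
```

Emit:
{"api": "step_arm", "payload": {"commands": [[[0.12, -0.14, -0.1], 0], [[0.12, -0.14, -0.1], 0], [[0.12, -0.14, -0.1], 0], [[0.12, -0.14, -0.1], 0], [[0.12, -0.14, -0.1], 0]]}}

```text
t: 20.1
eef_pos: [0.5039, 0.096, 0.4129]
tool_rot: [-1.448, 1.698, 0.81]
contact_force: [0.7, -0.5, -0.0]
width: 0.0859
grasp_force: 0.0
```

```bash
python3 plan.py; python3 leg.py "[(.545,-.2,.25),(.529,-.365,.14),(.541,-.298,.042)]"; python3 st.py
```

```text
j [-0.437  0.284  0.043  1.749  0.966 -2.072] p [0.504 0.096 0.413] az 80.7 al 31.3 x [-0.08 -0.51 -0.85] y [-0.99  0.16 -0.  ]
grasp 0.0 [-0.92  1.03  0.39  1.77  0.67]
above 0.0 [-0.92  0.95  0.48  1.94  0.67]
back 0.0 [-0.98  1.09  0.64  2.    0.62]
pour 0.0 [-0.39  0.51 -0.32  1.1   0.98]
mid 0.0 [-0.76  0.57  0.    1.74  0.79]
push0 0.0 [-0.52  0.72 -0.35  1.01  0.93]
push1 0.0 [-0.3   0.64 -0.5   0.65  1.01]
t1 0.0 [ 0.33 -0.26 -0.33  0.85  0.85]
t2 0.0 [-0.61  0.39  0.12  1.93  0.88]
t3 3.3 [-0.76  0.8   0.6   2.11  0.79]
j [-0.437  0.284  0.043  1.749  0.966 -2.072] p [0.504 0.096 0.413] az 80.7 al 31.3 x [-0.08 -0.51 -0.85] y [-0.99  0.16 -0.  ]
8 x [[0.18, -0.05, -0.1], 0]; 8 rows
j [-0.827  0.738  0.322  1.947  0.738 -2.56 ] p [ 0.538 -0.199  0.25 ] az 80.7 al 31.3 x [-0.08 -0.51 -0.85] y [-0.99  0.16 -0.  ]
5 x [[0.18, -0.02, -0.08], 0]; 5 rows
j [-0.977  1.054  0.7    2.091  0.627 -2.689] p [ 0.532 -0.362  0.138] az 80.7 al 31.3 x [-0.08 -0.51 -0.85] y [-0.99  0.16 -0.  ]
3 x [[0.08, 0.0, 0.18], 0]; 3 rows
j [-0.912  1.035  0.384  1.761  0.676 -2.636] p [ 0.543 -0.296  0.041] az 80.7 al 31.3 x [-0.08 -0.51 -0.85] y [-0.99  0.16 -0.  ]
20.1 j [-0.437  0.284  0.043  1.749  0.966 -2.072] p [0.5039 0.096  0.4129]
[[-0.08  -0.987  0.139]
 [-0.513  0.16   0.843]
 [-0.854 -0.004 -0.52 ]]
F [ 0.66 -0.45 -0.01] w 0.0859 g 0.0
```

Emit:
{"api": "step_arm", "payload": {"commands": [[[0.18, -0.05, -0.1], 0], [[0.18, -0.05, -0.1], 0], [[0.18, -0.05, -0.1], 0], [[0.18, -0.05, -0.1], 0], [[0.18, -0.05, -0.1], 0], [[0.18, -0.05, -0.1], 0], [[0.18, -0.05, -0.1], 0], [[0.18, -0.05, -0.1], 0], [[0.16, -0.02, -0.07], 0], [[0.16, -0.02, -0.07], 0], [[0.16, -0.02, -0.07], 0], [[0.16, -0.02, -0.07], 0]]}}

```text
t: 21.3
eef_pos: [0.5345, -0.3143, 0.1694]
tool_rot: [-1.448, 1.698, 0.811]
contact_force: [0.8, -1.0, 0.3]
width: 0.0852
grasp_force: 0.0
```

```bash
python3 leg.py "[(.531,-.365,.14),(.541,-.297,.042)]"
python3 - <<'E'
from h import *
snap('wrist','w1.png'); snap('scene','s1.png')
E
```

```text
j [-0.936  0.953  0.552  2.026  0.658 -2.657] p [ 0.535 -0.314  0.169] az 80.7 al 31.3 x [-0.08 -0.51 -0.85] y [-0.99  0.16 -0.  ]
2 x [[0.13, -0.01, -0.07], 0]; 2 rows
j [-0.98   1.058  0.712  2.101  0.624 -2.693] p [ 0.531 -0.365  0.139] az 80.7 al 31.3 x [-0.08 -0.51 -0.85] y [-0.99  0.16 -0.  ]
3 x [[0.08, 0.0, 0.18], 0]; 3 rows
j [-0.916  1.037  0.392  1.77   0.673 -2.64 ] p [ 0.542 -0.299  0.042] az 80.7 al 31.3 x [-0.08 -0.51 -0.85] y [-0.99  0.16 -0.  ]
```

View pics/s1.png

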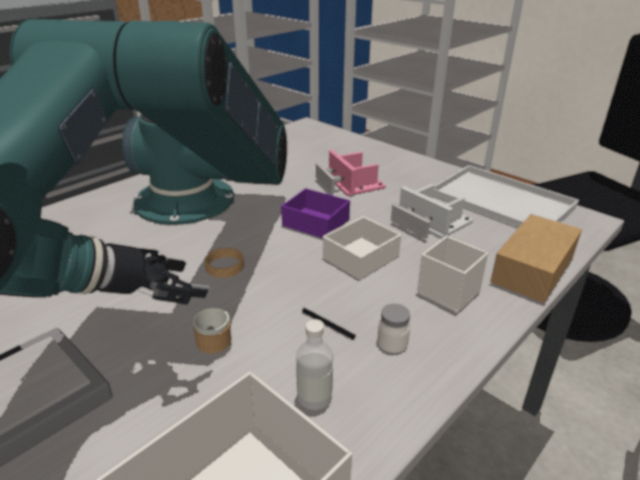

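The gripper is above and behind the cup, and the arm is clear of the tray. I'll descend along the fingers.

Emit:
{"api": "step_arm", "payload": {"commands": [[[0.13, -0.01, -0.07], 0], [[0.13, -0.01, -0.07], 0], [[0.04, 0, 0.09], 0], [[0.04, 0, 0.09], 0], [[0.04, 0, 0.09], 0], [[0.04, 0, 0.09], 0]]}}

```text
t: 22.0
eef_pos: [0.5382, -0.319, 0.0757]
tool_rot: [-1.449, 1.698, 0.81]
contact_force: [0.7, 0.1, -0.1]
width: 0.085
grasp_force: 0.0
```

```bash
python3 leg.py "[(.542,-.295,.042)]"; python3 st.py
python3 - <<'E'
from h import *
snap('wrist','w2.png')
E
```

```text
j [-0.936  1.032  0.476  1.869  0.658 -2.657] p [ 0.539 -0.319  0.075] az 80.7 al 31.3 x [-0.08 -0.51 -0.85] y [-0.99  0.16 -0.  ]
1 x [[0.08, 0.0, 0.19], 0]; 1 rows
j [-0.912  1.033  0.382  1.761  0.676 -2.637] p [ 0.543 -0.295  0.042] az 80.7 al 31.3 x [-0.08 -0.51 -0.85] y [-0.99  0.16 -0.  ]
22.0 j [-0.936  1.032  0.476  1.869  0.658 -2.657] p [ 0.5382 -0.319   0.0757]
[[-0.079 -0.987  0.138]
 [-0.513  0.159  0.843]
 [-0.855 -0.004 -0.519]]
F [ 0.66  0.13 -0.05] w 0.085 g 0.0
```

View pics/w2.png

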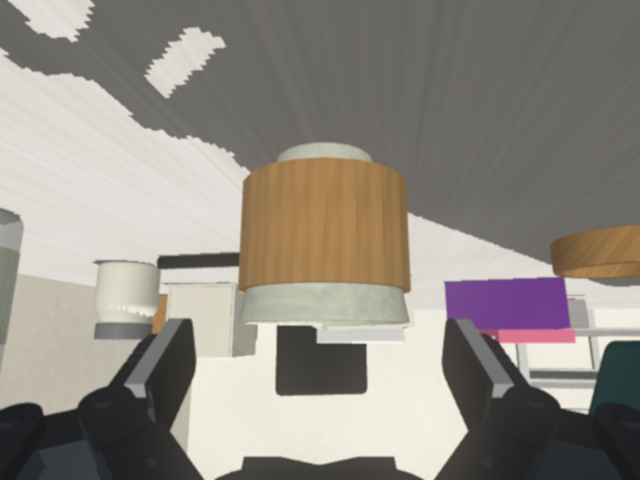

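The wrist view is inverted. It shows the cup centred at column 325 between the pads, whose midpoint is about 319. I'll finish the approach and grip.

Emit:
{"api": "step_arm", "payload": {"commands": [[[0.04, 0, 0.095], 0], [[0.04, 0, 0.095], 0]]}}

```text
t: 22.25
eef_pos: [0.5423, -0.2958, 0.0429]
tool_rot: [-1.449, 1.698, 0.809]
contact_force: [0.8, -0.9, -0.5]
width: 0.0854
grasp_force: 0.0
```

Emit:
{"api": "step_arm", "payload": {"commands": [[[0, 0, 0], 0], [[0, 0, 0], 0], [[0, 0, 0], 0], [[0, 0, 0], 0], [[0, 0, 0], 0], [[0, 0, 0], 0]], "claw": 50, "grip_force": 40}}

```text
t: 22.85
eef_pos: [0.5423, -0.297, 0.0434]
tool_rot: [-1.446, 1.698, 0.808]
contact_force: [-0.2, -3.9, 6.1]
width: 0.0655
grasp_force: 44.8
```

```bash
python3 st.py; python3 leg.py "[(.542,-.295,.15),(.53,-.05,.2),(.52,.12,.2)]"
```

```text
22.85 j [-0.914  1.033  0.385  1.765  0.677 -2.638] p [ 0.5423 -0.297   0.0434]
[[-0.08  -0.987  0.141]
 [-0.513  0.162  0.843]
 [-0.855 -0.005 -0.519]]
F [-0.16 -3.91  6.13] w 0.0655 g 44.835176188498735
j [-0.914  1.033  0.385  1.765  0.677 -2.638] p [ 0.543 -0.297  0.043] az 80.5 al 31.3 x [-0.08 -0.51 -0.85] y [-0.99  0.16 -0.01]
3 x [[-0.15, 0.0, -0.09], 0]; 3 rows
j [-0.914  0.944  0.478  1.946  0.677 -2.638] p [ 0.542 -0.297  0.148] az 80.5 al 31.3 x [-0.08 -0.51 -0.85] y [-0.99  0.16 -0.01]
6 x [[-0.14, 0.04, 0.15], 0]; 6 rows
j [-0.651  0.597 -0.085  1.543  0.857 -2.37 ] p [ 0.534 -0.051  0.198] az 80.5 al 31.3 x [-0.08 -0.51 -0.85] y [-0.99  0.16 -0.01]
4 x [[-0.11, 0.05, 0.18], 0]; 4 rows
j [-0.374  0.414 -0.365  1.119  0.99  -1.963] p [0.521 0.122 0.198] az 80.5 al 31.3 x [-0.08 -0.51 -0.85] y [-0.99  0.16 -0.01]
```

Run:
```python
from sim import *
R=Ro.from_rotvec(ctrl.state()['tool_rot'])
for ph in (0,90,110,120,130,140,150,160):
    S=R*rv(np.radians(ph),[0,0,1])*R.inv()
    c=S.apply([0,0,1]); m=S.apply([0,0,.066-.0434])
    # lowest lip point
    d=np.array([0,0,-1.])-c*np.dot([0,0,-1.],c); d/=np.linalg.norm(d) if np.linalg.norm(d)>0.01 else 1
    F=[ (S*R).apply([sx*.011,sy*.048,.019]) [2] for sx in(1,-1) for sy in (1,-1)]
    foot=S.apply([0,0,-.0434])
    print(ph,'below %.0f'%np.degrees(np.arcsin(-c[2])),'c',c.round(2),'mouth',m.round(3),'lip',(m+.0325*d).round(3),'finger z',round(min(F),3))
```

```text
0 below -90 c [0. 0. 1.] mouth [0.    0.    0.023] lip [0.    0.    0.023] finger z -0.02
90 below -16 c [ 0.77 -0.58  0.27] mouth [ 0.017 -0.013  0.006] lip [ 0.024 -0.018 -0.025] finger z -0.051
110 below -1 c [ 0.69 -0.72  0.02] mouth [ 0.016 -0.016  0.   ] lip [ 0.016 -0.017 -0.032] finger z -0.052
120 below 5 c [ 0.62 -0.78 -0.1 ] mouth [ 0.014 -0.018 -0.002] lip [ 0.012 -0.015 -0.035] finger z -0.05
130 below 12 c [ 0.53 -0.83 -0.2 ] mouth [ 0.012 -0.019 -0.005] lip [ 0.008 -0.013 -0.036] finger z -0.047
140 below 17 c [ 0.41 -0.86 -0.29] mouth [ 0.009 -0.02  -0.007] lip [ 0.005 -0.011 -0.038] finger z -0.044
150 below 21 c [ 0.28 -0.89 -0.36] mouth [ 0.006 -0.02  -0.008] lip [ 0.003 -0.009 -0.038] finger z -0.039
160 below 25 c [ 0.15 -0.9  -0.42] mouth [ 0.003 -0.02  -0.009] lip [ 0.001 -0.007 -0.039] finger z -0.033
```

Emit:
{"api": "step_arm", "payload": {"commands": [[[-0.06, 0, -0.04], 0], [[-0.1, 0, -0.06], 0], [[-0.15, 0, -0.09], 0], [[-0.15, 0, -0.09], 0]]}}

```text
t: 23.25
eef_pos: [0.5414, -0.2964, 0.1524]
tool_rot: [-1.447, 1.698, 0.81]
contact_force: [0.4, -0.4, -1.4]
width: 0.0651
grasp_force: 44.6
```

```bash
python3 leg.py "[(.535,-.05,.17),(.54,.155,.135)]"
```

```text
j [-0.914  0.942  0.484  1.956  0.676 -2.638] p [ 0.542 -0.297  0.152] az 80.6 al 31.2 x [-0.08 -0.51 -0.85] y [-0.99  0.16 -0.  ]
6 x [[-0.12, 0.04, 0.16], 0]; 6 rows
j [-0.655  0.62  -0.11   1.5    0.854 -2.376] p [ 0.533 -0.053  0.176] az 80.6 al 31.2 x [-0.08 -0.51 -0.85] y [-0.99  0.16 -0.  ]
5 x [[-0.07, 0.03, 0.2], 0]; 5 rows
j [-0.298  0.481 -0.462  0.844  1.011 -1.83 ] p [0.537 0.156 0.132] az 80.6 al 31.2 x [-0.08 -0.51 -0.85] y [-0.99  0.16 -0.  ]
```

Emit:
{"api": "step_arm", "payload": {"commands": [[[-0.06, 0.02, 0.08], 0], [[-0.12, 0.04, 0.16], 0], [[-0.12, 0.04, 0.16], 0], [[-0.12, 0.04, 0.16], 0], [[-0.12, 0.04, 0.16], 0], [[-0.12, 0.04, 0.16], 0], [[-0.09, 0.03, 0.18], 0], [[-0.07, 0.03, 0.2], 0], [[-0.07, 0.03, 0.2], 0], [[-0.07, 0.03, 0.2], 0], [[-0.07, 0.03, 0.15], 0], [[-0.03, 0.01, 0.08], 0]]}}

```text
t: 24.45
eef_pos: [0.5355, 0.1458, 0.136]
tool_rot: [-1.449, 1.697, 0.81]
contact_force: [0.6, 0.2, -0.4]
width: 0.0655
grasp_force: 44.6
```

Emit:
{"api": "step_arm", "payload": {"commands": [[[0, 0, 0], 0.1], [[0, 0, 0], 0.2], [[0, 0, 0], 0.28], [[0, 0, 0], 0.28], [[0, 0, 0], 0.28], [[0, 0, 0], 0.28], [[0, 0, 0], 0.28], [[0, 0, 0], 0.28], [[0, 0, 0], 0.28], [[0, 0, 0], 0.28]]}}

```text
t: 25.45
eef_pos: [0.5365, 0.1431, 0.1359]
tool_rot: [-0.098, 2.577, 1.42]
contact_force: [0.5, -0.7, -2.1]
width: 0.0652
grasp_force: 44.8
```

```bash
python3 st.py
```

```text
25.45 j [-0.323  0.485 -0.44   0.899  1.004 -0.539] p [0.5365 0.1431 0.1359]
[[-0.978 -0.152  0.14 ]
 [ 0.037  0.537  0.843]
 [-0.204  0.83  -0.519]]
F [ 0.52 -0.66 -2.1 ] w 0.0652 g 44.79608539491892
```

Emit:
{"api": "step_arm", "payload": {"commands": [[[0, 0.02, 0.05], 0.28], [[0, 0, 0], 0.28], [[0, 0, 0], 0.28], [[0, 0, 0], 0.28], [[0, 0, 0], 0.2], [[0, 0, 0], 0.2], [[0, 0, 0], 0.2], [[0, 0, 0], 0.2], [[0, 0, 0], 0.2], [[0, 0, 0], 0.2], [[0, 0, 0], 0.2], [[0, 0, 0], 0.2]]}}

```text
t: 26.65
eef_pos: [0.5373, 0.1537, 0.1341]
tool_rot: [-1.489, -1.866, -1.173]
contact_force: [-0.5, 0.2, 0.1]
width: 0.0652
grasp_force: 44.9
```

Emit:
{"api": "step_arm", "payload": {"commands": [[[0, 0, 0], 0.1], [[0, 0, 0], 0], [[0, 0, 0], 0], [[0, 0, 0], 0], [[0, 0, 0], 0], [[0, 0, 0], 0]]}}

```text
t: 27.25
eef_pos: [0.5373, 0.1538, 0.1333]
tool_rot: [-1.524, -1.82, -1.151]
contact_force: [-0.8, 0.5, -1.2]
width: 0.0652
grasp_force: 44.9
```

```bash
python3 st.py;  python3 - <<'E'
from h import *
s=snap('scene');t=snap('top')
a=cv2.resize(t['image'][150:330,180:420],None,fx=2.2,fy=2.2);b=cv2.resize(s['image'][150:330,200:440],None,fx=2.2,fy=2.2)
cv2.imwrite('pics/p1.png',cv2.resize(np.hstack([a,b]),(800,300)))
E
```

```text
27.25 j [-0.303  0.481 -0.455  0.857  1.01   0.969] p [0.5373 0.1538 0.1333]
[[-0.25   0.958  0.14 ]
 [ 0.537  0.017  0.843]
 [ 0.806  0.286 -0.519]]
F [-0.84  0.52 -1.16] w 0.0652 g 44.87134974449873
```

View pics/p1.png

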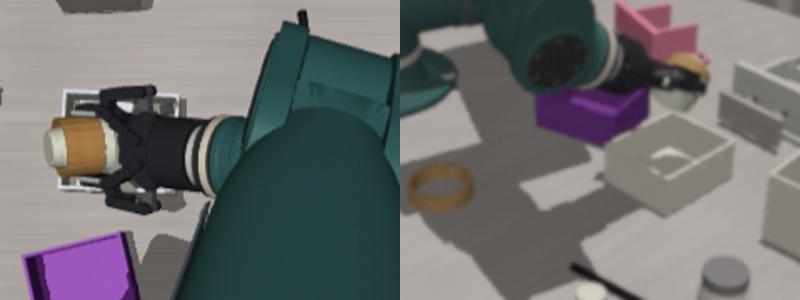

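Run:
```python
from h import *
s=snap('scene');w=snap('wrist')
a=cv2.resize(s['image'][200:290,300:420],(400,300),interpolation=cv2.INTER_CUBIC)
cv2.imwrite('pics/p2.png',np.hstack([a,cv2.resize(w['image'],(400,300))]))
```

```text
(no output)
```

View pics/p2.png

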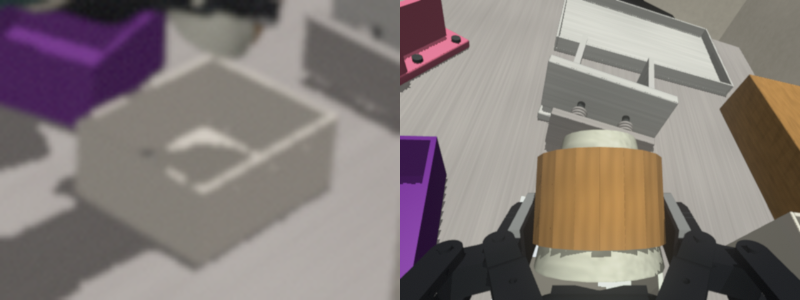

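Emit:
{"api": "step_arm", "payload": {"commands": [[[0, 0, 0], 0.28], [[0, 0, 0], 0.28], [[0, 0, 0], 0.1], [[0, 0, 0], -0.28], [[0, 0, 0], 0.28], [[0, 0, 0], -0.28], [[0, 0, 0], 0.28], [[0, 0, 0], 0], [[0, 0, 0], 0], [[0, 0, 0], 0]]}}

```text
t: 28.45
eef_pos: [0.5373, 0.1537, 0.1333]
tool_rot: [-1.752, -1.48, -0.983]
contact_force: [-0.4, 1.2, 0.4]
width: 0.0654
grasp_force: 44.9
```

Emit:
{"api": "step_arm", "payload": {"commands": [[[0.05, 0.02, -0.03], 0], [[0.15, 0.06, -0.1], 0], [[0.15, 0.06, -0.1], 0], [[0.15, 0.06, -0.1], -0.28], [[0, 0, 0], -0.28], [[0, 0, 0], -0.28], [[0, 0, 0], -0.28], [[0, 0, 0], -0.28], [[0, 0, 0], -0.28], [[0, 0, 0], -0.28], [[0, 0, 0], -0.28], [[0, 0, 0], -0.28]]}}

```text
t: 29.65
eef_pos: [0.5765, 0.1425, 0.2528]
tool_rot: [-0.555, -2.645, -1.519]
contact_force: [0.1, 0.7, -0.5]
width: 0.0655
grasp_force: 44.9
```

Emit:
{"api": "step_arm", "payload": {"commands": [[[0, 0, 0], -0.28], [[0, 0, 0], -0.28], [[0, 0, 0], -0.28], [[0, 0, 0], -0.28], [[0, 0, 0], -0.28], [[0, 0, 0], -0.28], [[0, 0, 0], -0.28], [[0, 0, 0], -0.28], [[0, 0, 0], -0.28], [[0, 0, 0], -0.28], [[0, 0, 0], -0.28], [[0, 0, 0], -0.28]]}}

```text
t: 30.85
eef_pos: [0.5765, 0.1426, 0.2528]
tool_rot: [-1.397, 1.753, 0.845]
contact_force: [0.2, 0.6, -0.7]
width: 0.0656
grasp_force: 44.9
```

```bash
python3 st.py; python3 leg.py "[(.535,-.05,.2),(.54,-.295,.12)]"
```

```text
30.85 j [-0.301  0.415 -0.178  1.198  1.01  -1.768] p [0.5765 0.1426 0.2528]
[[-0.145 -0.979  0.14 ]
 [-0.501  0.195  0.843]
 [-0.853  0.052 -0.519]]
F [ 0.23  0.61 -0.65] w 0.0656 g 44.86944392323494
j [-0.301  0.415 -0.178  1.198  1.01  -1.768] p [0.577 0.143 0.253] az 80.6 al 31.3 x [-0.14 -0.5  -0.85] y [-0.98  0.19  0.05]
5 x [[0.15, 0.0, -0.14], 0]; 5 rows
j [-0.648  0.6   -0.081  1.544  0.858 -2.302] p [ 0.535 -0.05   0.198] az 80.6 al 31.3 x [-0.14 -0.5  -0.85] y [-0.98  0.19  0.05]
6 x [[0.16, -0.05, -0.14], 0]; 6 rows
j [-0.916  0.973  0.459  1.9    0.675 -2.574] p [ 0.543 -0.3    0.118] az 80.6 al 31.3 x [-0.14 -0.5  -0.85] y [-0.98  0.19  0.05]
```

Emit:
{"api": "step_arm", "payload": {"commands": [[[0.15, 0, -0.14], -0.127], [[0.15, 0, -0.14], 0], [[0.15, 0, -0.14], 0], [[0.15, 0, -0.14], 0], [[0.15, 0, -0.14], 0], [[0.16, -0.03, -0.14], 0], [[0.16, -0.03, -0.14], 0], [[0.16, -0.03, -0.14], 0], [[0.16, -0.03, -0.14], 0], [[0.16, -0.03, -0.14], 0], [[0.16, -0.03, -0.14], 0]]}}

```text
t: 31.95
eef_pos: [0.537, -0.2994, 0.1197]
tool_rot: [-1.442, 1.702, 0.812]
contact_force: [0.6, -0.3, -0.8]
width: 0.0653
grasp_force: 45.0
```

```bash
python3 st.py; python3 leg.py "[(.5423,-.297,.09),(.5423,-.297,.0434)]"
python3 - <<'E'
from h import *
t=snap('top')
a=cv2.resize(t['image'][190:290,190:310],(480,400),interpolation=cv2.INTER_CUBIC)
cv2.imwrite('pics/p3.png',np.hstack([a,cv2.resize(t['image'][:,300:620],(267,400))]))
E
```

```text
31.95 j [-0.922  0.965  0.442  1.895  0.671 -2.639] p [ 0.537  -0.2994  0.1197]
[[-0.085 -0.986  0.14 ]
 [-0.512  0.164  0.843]
 [-0.855 -0.    -0.519]]
F [ 0.64 -0.33 -0.81] w 0.0653 g 44.975025448948145
j [-0.922  0.965  0.442  1.895  0.671 -2.639] p [ 0.537 -0.3    0.12 ] az 80.5 al 31.2 x [-0.09 -0.51 -0.85] y [-0.99  0.16 -0.  ]
1 x [[0.12, -0.02, 0.09], 0]; 1 rows
j [-0.915  0.991  0.419  1.842  0.676 -2.633] p [ 0.542 -0.297  0.09 ] az 80.5 al 31.2 x [-0.09 -0.51 -0.85] y [-0.99  0.16 -0.  ]
2 x [[0.1, -0.0, 0.06], 0]; 2 rows
j [-0.915  1.034  0.385  1.766  0.676 -2.634] p [ 0.542 -0.298  0.043] az 80.5 al 31.2 x [-0.09 -0.51 -0.85] y [-0.99  0.16 -0.  ]
```

View pics/p3.png

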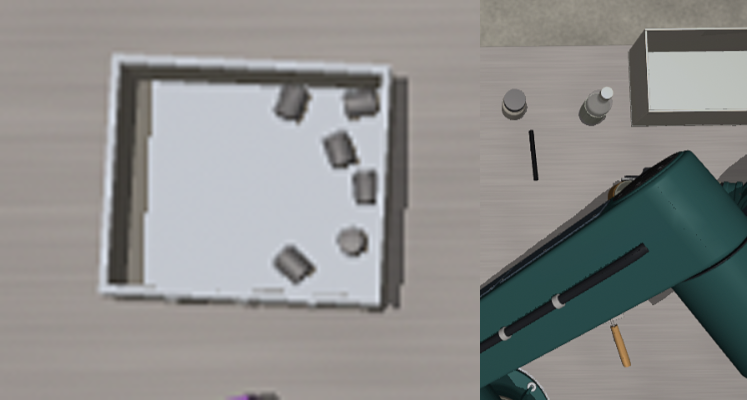

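All six canisters are in the tub. Next I place the cup.

Emit:
{"api": "step_arm", "payload": {"commands": [[[0.1, 0, 0.06], 0], [[0.1, 0, 0.06], 0], [[0.07, 0, 0.042], 0], [[0.04, 0, 0.024], 0], [[0.014, 0, 0.008], 0], [[0, 0, 0], 0]]}}

```text
t: 32.6
eef_pos: [0.5372, -0.2981, 0.0451]
tool_rot: [-1.442, 1.703, 0.813]
contact_force: [-0.1, -0.2, -0.1]
width: 0.0654
grasp_force: 45.0
```

```bash
python3 st.py
```

```text
32.6 j [-0.92   1.029  0.377  1.766  0.671 -2.637] p [ 0.5372 -0.2981  0.0451]
[[-0.086 -0.986  0.14 ]
 [-0.512  0.164  0.843]
 [-0.855  0.001 -0.519]]
F [-0.1  -0.16 -0.08] w 0.0654 g 44.97399380430579
```

Emit:
{"api": "step_arm", "payload": {"commands": [[[0.007, 0, 0.004], 0], [[0, 0, 0], 0]]}}

```text
t: 32.8
eef_pos: [0.5372, -0.2983, 0.0438]
tool_rot: [-1.442, 1.704, 0.812]
contact_force: [0.3, 0.2, -0.7]
width: 0.0655
grasp_force: 45.0
```

Emit:
{"api": "step_arm", "payload": {"commands": [[[0, 0, 0], 0], [[0, 0, 0], 0], [[0, 0, 0], 0], [[0, 0, 0], 0], [[0, 0, 0], 0]], "claw": 85}}

```text
t: 33.3
eef_pos: [0.5371, -0.2982, 0.0433]
tool_rot: [-1.442, 1.704, 0.813]
contact_force: [-0.4, 0.2, 0.0]
width: 0.0853
grasp_force: 0.0
```

```bash
python3 st.py; python3 leg.py "[(.531,-.335,.14),(.53,-.2,.25)]"
```

```text
33.3 j [-0.921  1.03   0.376  1.763  0.671 -2.637] p [ 0.5371 -0.2982  0.0433]
[[-0.087 -0.986  0.14 ]
 [-0.512  0.165  0.843]
 [-0.855  0.001 -0.519]]
F [-0.42  0.22  0.02] w 0.0853 g 0.0
j [-0.921  1.03   0.376  1.763  0.671 -2.637] p [ 0.537 -0.298  0.043] az 80.6 al 31.3 x [-0.09 -0.51 -0.85] y [-0.99  0.16  0.  ]
3 x [[-0.11, 0.0, -0.14], 0]; 3 rows
j [-0.957  0.999  0.585  2.022  0.644 -2.667] p [ 0.531 -0.335  0.143] az 80.6 al 31.3 x [-0.09 -0.51 -0.85] y [-0.99  0.16  0.  ]
4 x [[-0.2, 0.03, 0.07], 0]; 4 rows
j [-0.84   0.731  0.306  1.946  0.73  -2.565] p [ 0.529 -0.202  0.251] az 80.6 al 31.3 x [-0.09 -0.51 -0.85] y [-0.99  0.16  0.  ]
```

Emit:
{"api": "step_arm", "payload": {"commands": [[[-0.05, 0, -0.07], 0], [[-0.11, 0, -0.14], 0], [[-0.11, 0, -0.14], 0], [[-0.2, 0.02, 0], 0], [[-0.2, 0.03, 0.07], 0], [[-0.1, 0.03, 0.2], 0], [[-0.1, 0.03, 0.2], 0], [[0, 0, 0.1], -0.21]], "claw": 60}}

```text
t: 34.1
eef_pos: [0.5363, -0.165, 0.1705]
tool_rot: [-1.523, 1.607, 0.753]
contact_force: [0.1, -0.4, -0.4]
width: 0.0599
grasp_force: 0.0
```

```bash
python3 st.py; python3 leg.py "[(.538,-.1,.13),(.543,-.01,.034)]"
python3 - <<'E'
from h import *
t=snap('top','t4.png'); P=cloud(t)
def reg(n,u0,v0,u1,v1,zl,zh):
    q=P[v0:v1,u0:u1].reshape(-1,3); q=q[(q[:,2]>zl)&(q[:,2]<zh)]
    r=cv2.minAreaRect(q[:,:2].astype(np.float32)); print(n,len(q),np.round(r[0],4),np.round(r[1],4),round(r[2],1))
reg('tub',205,195,300,275,.055,.068)
reg('cup',430,210,495,265,.055,.075)
reg('marker',350,145,380,225,.008,.025)
E
```

```text
34.1 j [-0.791  0.749  0.12   1.711  0.764 -2.631] p [ 0.5363 -0.165   0.1705]
[[ 0.024 -0.99   0.139]
 [-0.527  0.106  0.843]
 [-0.85  -0.094 -0.519]]
F [ 0.11 -0.42 -0.44] w 0.0599 g 0.0
j [-0.791  0.749  0.12   1.711  0.764 -2.631] p [ 0.537 -0.165  0.17 ] az 80.6 al 31.3 x [ 0.02 -0.53 -0.85] y [-0.99  0.11 -0.09]
2 x [[0.0, 0.02, 0.19], 0]; 2 rows
j [-0.711  0.719 -0.056  1.504  0.818 -2.546] p [ 0.539 -0.1    0.13 ] az 80.6 al 31.3 x [ 0.02 -0.53 -0.85] y [-0.99  0.11 -0.09]
3 x [[0.06, 0.02, 0.21], 0]; 3 rows
j [-0.581  0.761 -0.279  1.118  0.897 -2.387] p [ 0.546 -0.012  0.033] az 80.6 al 31.3 x [ 0.02 -0.53 -0.85] y [-0.99  0.11 -0.09]
tub 567 [0.5511 0.1253] [0.141  0.1204] 87.0
cup 0 [0. 0.] [0. 0.] 0.0
marker 302 [ 0.6581 -0.108 ] [0.1293 0.0118] 4.4
```

Emit:
{"api": "step_arm", "payload": {"commands": [[[0, 0.02, 0.19], 0], [[0, 0.02, 0.19], 0], [[0.06, 0.01, 0.21], 0], [[0.06, 0.01, 0.21], 0], [[0.06, 0.01, 0.21], 0], [[0, 0, 0], 0]]}}

```text
t: 34.75
eef_pos: [0.5505, -0.0123, 0.03]
tool_rot: [-1.521, 1.609, 0.76]
contact_force: [0.3, -1.0, -0.7]
width: 0.0599
grasp_force: 0.0
```

```bash
python3 st.py
python3 - <<'E'
from h import *
s=snap('scene','s5.png')
E
```

```text
34.75 j [-0.576  0.773 -0.263  1.125  0.898 -2.382] p [ 0.5505 -0.0123  0.03  ]
[[ 0.02  -0.991  0.136]
 [-0.525  0.105  0.845]
 [-0.851 -0.088 -0.518]]
F [ 0.27 -1.01 -0.65] w 0.0599 g 0.0
```

View pics/s5.png

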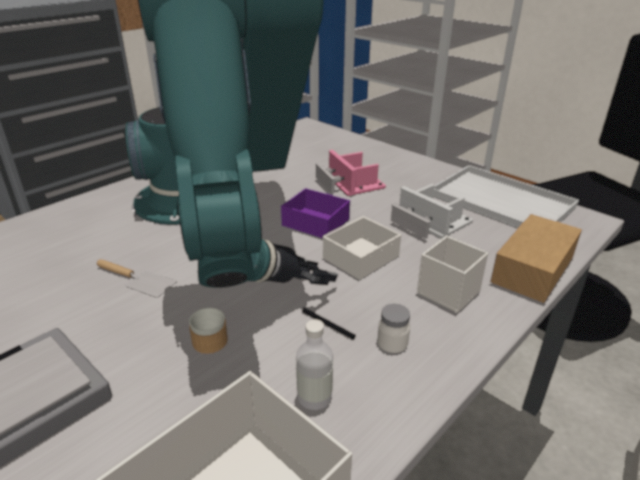

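The cup stands upright at (208,330), the gripper sits just behind the tub, and nothing else has moved. Next I align and start the push.

Emit:
{"api": "step_arm", "payload": {"commands": [[[-0.017, 0.03, -0.01], 0], [[0, 0.03, 0], 0], [[-0.026, 0, 0.043], 0], [[-0.026, 0, 0.043], 0], [[-0.026, 0, 0.043], 0], [[-0.013, 0, 0.021], 0], [[-0.013, 0, 0.021], 0], [[-0.013, 0, 0.021], 0], [[-0.013, 0, 0.021], 0], [[-0.013, 0, 0.021], 0], [[-0.013, 0, 0.021], 0], [[-0.013, 0, 0.021], 0]]}}

```text
t: 36.0
eef_pos: [0.5467, 0.0505, 0.0353]
tool_rot: [-1.521, 1.609, 0.753]
contact_force: [0.0, -1.4, -0.4]
width: 0.06
grasp_force: 0.7
```

```bash
python3 st.py
cat > m.py <<'E'
from h import *
t=snap('top','m.png'); P=cloud(t)
def reg(n,u0,v0,u1,v1,zl,zh):
    q=P[v0:v1,u0:u1].reshape(-1,3); q=q[(q[:,2]>zl)&(q[:,2]<zh)]
    r=cv2.minAreaRect(q[:,:2].astype(np.float32)); print(n,len(q),np.round(r[0],4),np.round(r[1],4),round(r[2],1)); return q
F=reg('plate',160,190,182,265,.055,.066)
n=np.array([.108,.994]); s=F[:,:2]@n; print('plate s',np.percentile(s,[1,50,99]).round(4))
import sys
q=P[180:285,180:310].reshape(-1,3); q=q[(q[:,2]>.055)&(q[:,2]<.068)]
r=cv2.minAreaRect(q[:,:2].astype(np.float32)); print('tub',np.round(r[0],4),np.round(r[1],4),round(r[2],1))
# far (+x) end edge of tub: max s per lateral bin
l=q[:,:2]@np.array([-.994,.108]); s=q[:,:2]@n
b=[(c,s[(abs(l-c)<.004)].max().round(4)) for c in np.arange(l.min()+.008,l.max()-.005,.012)]
k=np.polyfit([x for x,_ in b],[y for _,y in b],1); print('front edge s fit slope',k.round(4),'front s mid',np.polyval(k,l.mean()).round(4))
E
python3 m.py
```

```text
36.0 j [-0.481  0.709 -0.378  0.958  0.948 -2.242] p [0.5467 0.0505 0.0353]
[[ 0.022 -0.99   0.14 ]
 [-0.527  0.108  0.843]
 [-0.85  -0.093 -0.519]]
F [ 0.04 -1.35 -0.37] w 0.06 g 0.7381654344499111
plate 233 [0.5659 0.2978] [0.0117 0.1181] 83.9
plate s [0.3524 0.3576 0.3628]
tub [0.5716 0.1944] [0.0573 0.1349] 57.8
front edge s fit slope [-0.0145  0.2565] front s mid 0.2646
```

Emit:
{"api": "step_arm", "payload": {"commands": [[[-0.021, 0, 0.034], 0], [[-0.021, 0, 0.034], 0], [[-0.021, 0, 0.034], 0], [[-0.021, 0, 0.034], 0], [[-0.021, 0, 0.034], 0], [[-0.021, 0, 0.034], 0], [[-0.021, 0, 0.034], 0], [[-0.021, 0, 0.034], 0], [[-0.013, 0, 0.021], 0], [[0, 0, 0], 0]]}}

```text
t: 37.05
eef_pos: [0.5539, 0.1194, 0.0358]
tool_rot: [-1.521, 1.608, 0.753]
contact_force: [-1.0, -0.3, -0.6]
width: 0.0598
grasp_force: 0.0
```

```bash
python3 st.py; python3 m.py
```

```text
37.05 j [-0.356  0.661 -0.462  0.751  0.996 -2.037] p [0.5539 0.1194 0.0358]
[[ 0.023 -0.99   0.14 ]
 [-0.526  0.107  0.843]
 [-0.85  -0.093 -0.519]]
F [-1.04 -0.32 -0.56] w 0.0598 g 0.0
plate 200 [0.5923 0.2841] [0.0331 0.0779] 83.0
plate s [0.3298 0.3549 0.3627]
tub [0.5941 0.1592] [0.2262 0.087 ] 67.5
front edge s fit slope [-2.3949 -1.0722] front s mid 0.3111
```

View pics/m.png

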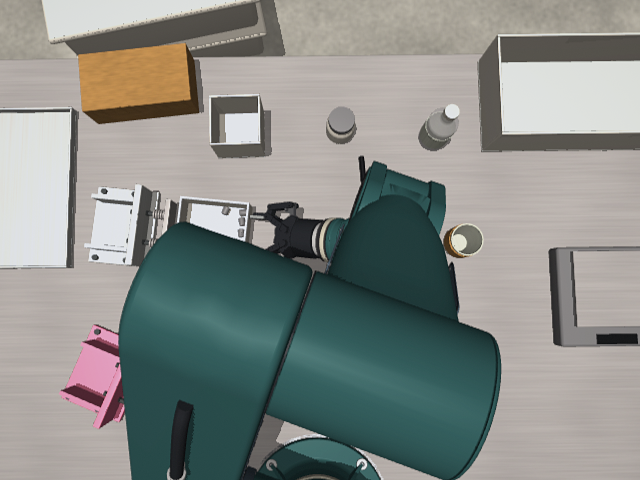

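Emit:
{"api": "step_arm", "payload": {"commands": [[[-0.0105, 0, 0.017], 0], [[-0.0105, 0, 0.017], 0], [[-0.0105, 0, 0.017], 0], [[-0.0105, 0, 0.017], 0], [[-0.005, 0, 0.0085], 0], [[-0.005, 0, 0.0085], 0], [[0, 0, 0], 0]]}}

```text
t: 37.8
eef_pos: [0.5561, 0.1387, 0.0357]
tool_rot: [-1.521, 1.609, 0.753]
contact_force: [0.4, -0.1, -0.3]
width: 0.06
grasp_force: 0.0
```

Emit:
{"api": "step_arm", "payload": {"commands": [[[-0.005, 0, 0.0085], 0], [[-0.005, 0, 0.0085], 0], [[0, 0, 0], 0]]}}

```text
t: 38.1
eef_pos: [0.5567, 0.1424, 0.0357]
tool_rot: [-1.521, 1.609, 0.753]
contact_force: [-1.0, -3.5, 0.6]
width: 0.0598
grasp_force: 1.5
```

```bash
python3 st.py
cat > m2.py <<'E'
from h import *
t=snap('top'); P=cloud(t); n=np.array([.108,.994]); lat=np.array([.994,-.108])
q=P[185:225,150:260].reshape(-1,3); s=q[:,:2]@n; l=q[:,:2]@lat
# top-height profile along s in the visible strip
for c in (.565,.575,.585):
  m=(abs(l-c)<.004)&(q[:,2]>.04)&(q[:,2]<.08); print(c,np.histogram(s[m],bins=np.arange(.30,.385,.004))[0])
f=[ctrl.state()['contact_force'] for _ in range(1)]; print(f)
a=cv2.resize(t['image'][175:250,140:280],(784,420),interpolation=cv2.INTER_CUBIC); cv2.imwrite('pics/m3.png',a)
E
python3 m2.py
```

```text
38.1 j [-0.312  0.647 -0.49   0.671  1.008 -1.958] p [0.5567 0.1424 0.0357]
[[ 0.022 -0.99   0.14 ]
 [-0.527  0.108  0.843]
 [-0.85  -0.093 -0.519]]
F [-1.03 -3.46  0.56] w 0.0598 g 1.5477509843185544
0.565 [ 0  0  0  0  0  0  0  0  0  0  0  0  2 18  4  9  4  2  3  4  6]
0.575 [ 0  0  0  0  0  0  0  0  0  0  0  0  0 17  6  8  6  0  0  0  0]
0.585 [ 0  0  0  0  0  0  0  0  0  0  0  0  0 15  8  9  3  0  0  0  0]
[array([-0.82127016, -3.70696025,  1.29415511])]
```

View pics/m3.png

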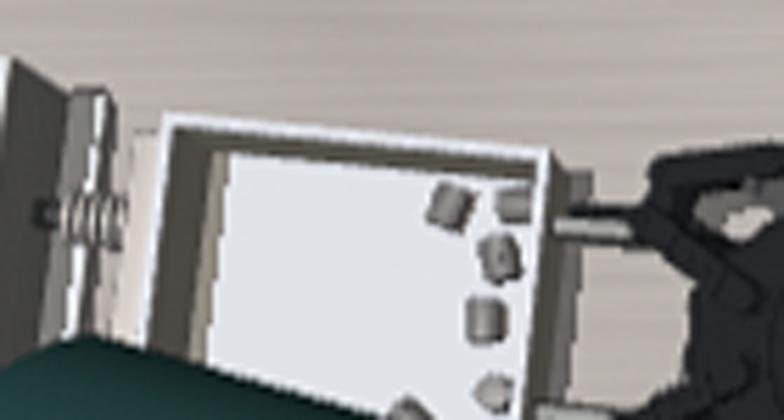

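Tub is square on the plate with both fingers touching. I'll press in slowly.

Emit:
{"api": "step_arm", "payload": {"commands": [[[-0.004, 0, 0.0064], 0], [[-0.004, 0, 0.0064], 0], [[-0.004, 0, 0.0064], 0], [[-0.004, 0, 0.0064], 0], [[-0.004, 0, 0.0064], 0], [[0, 0, 0], 0], [[0, 0, 0], 0]]}}

```text
t: 38.85
eef_pos: [0.5574, 0.1496, 0.0357]
tool_rot: [-1.521, 1.61, 0.753]
contact_force: [-2.2, -8.0, 2.9]
width: 0.0602
grasp_force: 4.2
```

```bash
python3 st.py; python3 m2.py
```

```text
38.85 j [-0.298  0.643 -0.498  0.646  1.01  -1.932] p [0.5574 0.1496 0.0357]
[[ 0.022 -0.99   0.14 ]
 [-0.527  0.108  0.843]
 [-0.85  -0.092 -0.519]]
F [-2.16 -8.    2.91] w 0.0602 g 4.2135160602629185
0.565 [ 0  0  0  0  0  0  0  0  0  0  0  0  0  0  8 12  6  7  5  4  5]
0.575 [ 0  0  0  0  0  0  0  0  0  0  0  0  0  0  9 12  6  8  2  0  0]
0.585 [0 0 0 0 0 0 0 0 0 0 0 0 0 0 7 9 8 8 3 0 0]
[array([-3.50017956, -8.00323753,  1.99672728])]
```

Emit:
{"api": "step_arm", "payload": {"commands": [[[-0.004, 0, 0.0064], 0], [[-0.004, 0, 0.0064], 0], [[-0.002, 0, 0.0032], 0], [[0, 0, 0], 0], [[0, 0, 0], 0], [[0, 0, 0], 0], [[0, 0, 0], 0]]}}

```text
t: 39.6
eef_pos: [0.5578, 0.1531, 0.0356]
tool_rot: [-1.521, 1.61, 0.752]
contact_force: [-3.7, -11.5, 3.5]
width: 0.0599
grasp_force: 6.2
```

```bash
python3 st.py
python3 - <<'E'
from h import *
n=np.array([.108,.994]); lat=np.array([.994,-.108])
F=[]
for k in range(6):
    t=snap('top') if k==0 else ctrl.snapshot('wrist'); F.append(ctrl.state()['contact_force'][:2]@n)
print('push',np.round(F,1))
t=dict(np.load('last_top.npz'));P=cloud(t);q=P[185:225,120:260].reshape(-1,3); l=q[:,:2]@lat; s=q[:,:2]@n
m=(abs(l-.58)<.012)&(q[:,2]>.03)&(q[:,2]<.075); o=np.argsort(s[m])
print(np.c_[s[m][o],q[m][o,2]].round(3)[::4].tolist())
E
```

```text
39.6 j [-0.292  0.641 -0.502  0.633  1.011 -1.919] p [0.5578 0.1531 0.0356]
[[ 0.022 -0.99   0.141]
 [-0.527  0.108  0.843]
 [-0.849 -0.092 -0.52 ]]
F [ -3.69 -11.47   3.5 ] w 0.0599 g 6.24906063079834
push [-12.8 -11.6 -13.6 -12.6 -12.8 -12.8]
[[0.169, 0.073], [0.172, 0.068], [0.174, 0.072], [0.174, 0.058], [0.175, 0.073], [0.176, 0.057], [0.177, 0.059], [0.178, 0.059], [0.178, 0.055], [0.18, 0.065], [0.18, 0.063], [0.18, 0.071], [0.181, 0.068], [0.182, 0.069], [0.182, 0.07], [0.183, 0.073], [0.184, 0.063], [0.184, 0.072], [0.186, 0.072], [0.186, 0.068], [0.187, 0.068], [0.188, 0.07], [0.188, 0.063], [0.189, 0.068], [0.19, 0.068], [0.19, 0.058], [0.191, 0.062], [0.192, 0.066], [0.193, 0.058], [0.194, 0.065], [0.195, 0.058], [0.197, 0.061], [0.198, 0.053], [0.199, 0.058], [0.201, 0.053], [0.202, 0.056], [0.203, 0.042], [0.204, 0.057], [0.205, 0.056], [0.206, 0.054], [0.208, 0.054], [0.209, 0.052], [0.21, 0.054], [0.212, 0.046], [0.213, 0.051], [0.214, 0.051], [0.215, 0.043], [0.216, 0.044], [0.217, 0.049], [0.219, 0.041], [0.22, 0.044], [0.222, 0.047], [0.223, 0.045], [0.226, 0.043],
[... 702 characters left out ...]
0.034], [0.405, 0.075], [0.405, 0.039], [0.405, 0.065], [0.405, 0.047], [0.406, 0.07], [0.406, 0.049], [0.406, 0.053], [0.406, 0.058], [0.406, 0.032], [0.406, 0.043], [0.406, 0.056], [0.406, 0.048], [0.406, 0.058], [0.406, 0.07], [0.406, 0.059], [0.406, 0.057], [0.406, 0.074], [0.406, 0.069], [0.406, 0.058], [0.407, 0.075], [0.407, 0.066], [0.407, 0.038], [0.426, 0.068], [0.427, 0.068], [0.43, 0.068], [0.43, 0.065], [0.431, 0.07], [0.433, 0.069], [0.435, 0.04], [0.435, 0.068], [0.437, 0.071], [0.439, 0.058], [0.44, 0.069], [0.441, 0.07], [0.442, 0.073], [0.443, 0.058], [0.444, 0.032], [0.445, 0.035], [0.446, 0.066], [0.448, 0.068], [0.449, 0.07], [0.45, 0.067], [0.454, 0.05], [0.462, 0.035]]
```

Emit:
{"api": "step_arm", "payload": {"commands": [[[0, 0, 0], 0], [[0, 0, 0], 0], [[0, 0, 0], 0], [[0, 0, 0], 0], [[0, 0, 0], 0], [[0, 0, 0], 0], [[0, 0, 0], 0]]}}

```text
t: 40.6
eef_pos: [0.5578, 0.1531, 0.0356]
tool_rot: [-1.521, 1.61, 0.752]
contact_force: [-4.7, -11.8, 4.0]
width: 0.0601
grasp_force: 6.2
```

```bash
python3 -c "
from station import ctrl
print(ctrl.state()['contact_force'],ctrl.state()['eef_pos']); print(ctrl.job_done())"
```

```text
[ -4.74475396 -11.82844631   3.98885345] [0.55780749 0.15314852 0.03564945]
the job is handed in; nothing more can be done
None
```

I handed the job in at 40.6 s with all six canisters in the tub, the empty cup upright on the bench, and the tub held square against the plate; the hand-in returned no verdict, and the plate reading is my camera estimate of about 13 mm in (about 10–11 N).

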